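Check the glaze pump shaft's end float, load the drip rack, open the valve

ROBOT

A 6-joint arm with a two-finger parallel gripper is mounted at the origin on the work surface. World frame = base frame: x ahead of the robot, y to its left, z up, the work surface at z = 0. Lengths are in m, angles in rad, forces in N, time in s.
With the tool pointing down it reaches from about 0.35 to 0.775 m from the base axis. Payload 7.3 kg.
Tool frame: the origin (TCP) lies between the finger pads; the fingertips stand 25 mm ahead of it and the grasp point (between the pads) lies 6 mm ahead of it; y points along the fingers, z is the direction in which the jaws open and shut, and the axes are right-handed (so a half turn about y gives the same grasp; the last joint's range is limited). The gripper opens to 92 mm and grips with 3 to 60 N. Pads are 19 mm wide; open, the fingers measure 130 mm over their backs; the gripper's body (75 mm by 190 mm) begins 47 mm behind the grasp point.
Start: joints at [-1.264, 0.342, 1.524, -0, 1.275, -0.146], TCP at [0.23, -0.472, 0.252] pointing down, gripper open.
Joint ranges: [-2.53, 2.53], [-0.77, 2.02], [0.04, 2.7], [-1, 4.14], [0.28, 2.66], [-3.11, 3.11]. Speed limits (rad/s): [2.57, 2.57, 3.14, 3.14, 3.14, 3.14].

INTERFACE

Orientations are given as [roll, pitch, yaw] about the fixed x, y, z axes, in that order (R = Rz(yaw) Ry(pitch) Rx(roll)).
In Python, from cell import sensors, read_camera, hand_in gives the robot as it stands. The module is installed in compiled form; this text tells all that it offers.
- The arm moves only by the tool send_rows, never from a script. Its argument "motion" is a list that holds one entry, the list of rows, each a list of 4 numbers: the shift along the tool's x, y, z in m, then the turn about the tool's y in degrees. In form: [[[tx, ty, tz, twist], ...]]. A call has 1 to 8 rows; each row is the pose to reach, as a shift and turn from the pose measured when the call began, along the tool's axes at that moment; what a row does not reach only later rows make up. A row lasts 1/10 s, in which the tool goes at most 50 mm and 8.59 degrees, less where a joint would pass 70% of its speed; a pose out of reach is approached as far as the arm can. A call with a gripper value outside its range is refused whole. "gripper" is the opening, from 0 (shut) to 1 (fully open), set as the call begins (left out, the last holds). The fingers move at their own pace and stop on an object; "grip_force" is the grip in N (left out, the last holds). Time passes only in rows, so rows that repeat a pose let the fingers close. It gives the time, the measured TCP pose, the force and the opening at its end, in the units of the state.
- sensors.observe(): the state, without advancing time (a new reading comes with each control period).
- read_camera(name): name is "side" or "top" or "wrist"; returns a dict with "frame" (480x640x3 uint8, red, green, blue), "fx", "fy", "cx", "cy" (pixels), "distortion" ([k1, k2, p1, p2, k3] as OpenCV has them; the pictures are not rectified), "extrinsics" (4x4, takes a point from world to camera coordinates). Camera axes: x right, y up, looking along -z (the intrinsics and any distortion apply to the point x, -y, -z); pixel columns grow to the right and rows downward; lengths in m; the calibration is good to about 2 mm. A picture is of the moment at which its call begins. There is no depth.
- hand_in(): hands the job in, once; it reports no verdict.
The state is a dict: "time": time; "qpos": joint angles; "qvel": joint speeds; "joint_efforts": joint torques, N m; "tool_pos": TCP position; "tool_rot": TCP orientation; "contact_force": force on the tool from outside, world axes, zero at the start; "torque": the same for the moment, N m; "opening": finger opening in m.
Only numpy, scipy, OpenCV 4.12 (cv2) and the standard library are available. Lean on these libraries where they do the work, as an engineer would, in place of code of your own. Each camera call takes 0.05 s, during which the arm holds its last target.

TASK

Get the glaze station ready. First, with the rack still empty, feel the end float of the pump shaft: pull it out to its stop and push it fully home, twice, pausing a moment against each stop and leaving it home. Then set every tumbler rim down (mouth down, foot up) in a pocket of the white drip rack, one to a pocket and sitting fully on the pocket floor, and after that swing the red valve lever fully over to open; do not push about or knock over the other things on the bench.

Things in the scene. Friction and masses are not known exactly. Their poses are not given: they have to be found in the camera images.
- shaft (a joint): axial position of the pump shaft, in m: 0 = pushed home against its inner stop in the blue housing, growing as it is pulled out; its end float is 18 mm, so about 0.018 is the outer stop. It slides with about 3 N of friction, has no spring and stays where it is left; the stops are rigid. It does not turn
- flange (a point): centre of the brass coupling flange on the pump shaft, moves with the shaft. The flange is a disc 64 mm across and 14 mm thick, square to the level shaft (20 mm across) 90 mm above the table. The point's x axis lies along the shaft and points INTO the housing: pull the flange towards its own -x, push it towards +x. z is up. Between flange and the bearing boss on the housing there are 46 mm free with the shaft home; in front of it a plain 33 mm stub of shaft sticks out
- pump: the glaze pump, fixed to the table: grey base plate 260 x 130 x 12 mm, with a blue housing 110 x 110 mm whose top is 130 mm above the table. Origin: centre of the underside of the base plate; x axis along the shaft towards the housing, which lies at x = 20 to 130 mm; the flange lies at about x = -45 mm. z up
- valve (a joint): angle of the valve lever on top of the pump housing, rad: 0 = closed, leaning towards the shaft flange; 1.0 = fully open, leaning away from the flange. Turns easily and stays where it is left
- valve_tip (a point): centre of the red 26 mm ball at the end of the valve lever. The lever, a steel rod 10 mm thick and 80 mm from pivot to ball centre, swings in the upright plane of the shaft about a level pivot 152 mm above the table at x = 85 mm, y = 0 of the pump; closed, it leans 0.5 rad from upright towards the flange (ball centre 222 mm above the table), open 0.5 rad the other way. The block under it is 70 x 50 x 25 mm
- rack: white drip rack, fixed to the table: a block 100 mm (x) by 370 mm (y), 30 mm high, with four square pockets 63 mm wide and 22 mm deep in a row along its y axis, 92 mm apart. Origin: centre of its underside, z up
- pocket0 (a point): centre of the floor of rack pocket 0 (8 mm above the table; the pocket's mouth is 22 mm higher). The point's x and y axes are parallel to the pocket's sides
- pocket1 (a point): centre of the floor of rack pocket 1 (8 mm above the table; the pocket's mouth is 22 mm higher). The point's x and y axes are parallel to the pocket's sides
- pocket2 (a point): centre of the floor of rack pocket 2 (8 mm above the table; the pocket's mouth is 22 mm higher). The point's x and y axes are parallel to the pocket's sides
- pocket3 (a point): centre of the floor of rack pocket 3 (8 mm above the table; the pocket's mouth is 22 mm higher). The point's x and y axes are parallel to the pocket's sides
- tumbler_a: terracotta square slab-built tumbler, 54 x 54 x 72 mm, walls and foot 5 mm thick, open at the mouth, 0.15 to 0.31 kg, a dark band around it near the closed foot. Origin: centre of the foot's outer face; its z axis points from foot to mouth, x and y square to its flat sides. It starts lying on a flat side on the table with its mouth away from the robot. May be absent
- tumbler_a_rim (a point): centre of the mouth of the terracotta tumbler, in the plane of the rim (72 mm from the foot)
- tumbler_b: white square slab-built tumbler, 54 x 54 x 72 mm, walls and foot 5 mm thick, open at the mouth, 0.15 to 0.31 kg, a dark band around it near the closed foot. Origin: centre of the foot's outer face; its z axis points from foot to mouth, x and y square to its flat sides. It starts lying on a flat side on the table with its mouth away from the robot. May be absent
- tumbler_b_rim (a point): centre of the mouth of the white tumbler, in the plane of the rim (72 mm from the foot)
- tumbler_c: blue square slab-built tumbler, 54 x 54 x 72 mm, walls and foot 5 mm thick, open at the mouth, 0.15 to 0.31 kg, a dark band around it near the closed foot. Origin: centre of the foot's outer face; its z axis points from foot to mouth, x and y square to its flat sides. It starts lying on a flat side on the table with its mouth away from the robot. May be absent
- tumbler_c_rim (a point): centre of the mouth of the blue tumbler, in the plane of the rim (72 mm from the foot)
- tumbler_d: green square slab-built tumbler, 54 x 54 x 72 mm, walls and foot 5 mm thick, open at the mouth, 0.15 to 0.31 kg, a dark band around it near the closed foot. Origin: centre of the foot's outer face; its z axis points from foot to mouth, x and y square to its flat sides. It starts lying on a flat side on the table with its mouth away from the robot. May be absent
- tumbler_d_rim (a point): centre of the mouth of the green tumbler, in the plane of the rim (72 mm from the foot)
- glaze_jar: bystander, not to be disturbed: amber glass jar with yellow cap, 66 mm across, 100 mm tall. Origin: centre of its underside
- oxide_bottle: bystander, not to be disturbed: green bottle, 56 mm across, 150 mm tall. Origin: centre of its underside
- mug: bystander, not to be disturbed: blue mug, 80 mm across, 85 mm tall. Origin: centre of its underside
- bowl: bystander, not to be disturbed: terracotta bowl, 130 mm across, 55 mm tall. Origin: centre of its underside
- brush: bystander, not to be disturbed: brush lying flat. Origin: centre of its underside
- spatula: bystander, not to be disturbed: spatula lying flat. Origin: centre of its underside

How it is judged:
On the way, in this order (a step that is already met when the one before it is completed fails the run):
1. shaft pulled out to its outer stop (value of joint shaft above 0.0155 m), for 0.4 s.
2. shaft pushed home (value of joint shaft below 0.0025 m), for 0.4 s.
3. shaft pulled out to its outer stop again (value of joint shaft above 0.0155 m), for 0.4 s.
4. shaft pushed home again, with no tumbler in the rack yet (value of joint shaft below 0.0025 m and not (horizontal distance between tumbler_a_rim and pocket0 below 0.05 m) and not (horizontal distance between tumbler_a_rim and pocket1 below 0.05 m) and not (horizontal distance between tumbler_a_rim and pocket2 below 0.05 m) and not (horizontal distance between tumbler_a_rim and pocket3 below 0.05 m) and not (horizontal distance between tumbler_b_rim and pocket0 below 0.05 m) and not (horizontal distance between tumbler_b_rim and pocket1 below 0.05 m) and not (horizontal distance between tumbler_b_rim and pocket2 below 0.05 m) and not (horizontal distance between tumbler_b_rim and pocket3 below 0.05 m) and not (horizontal distance between tumbler_c_rim and pocket0 below 0.05 m) and not (horizontal distance between tumbler_c_rim and pocket1 below 0.05 m) and not (horizontal distance between tumbler_c_rim and pocket2 below 0.05 m) and not (horizontal distance between tumbler_c_rim and pocket3 below 0.05 m) and not (horizontal distance between tumbler_d_rim and pocket0 below 0.05 m) and not (horizontal distance between tumbler_d_rim and pocket1 below 0.05 m) and not (horizontal distance between tumbler_d_rim and pocket2 below 0.05 m) and not (horizontal distance between tumbler_d_rim and pocket3 below 0.05 m)), for 0.4 s.
5. every tumbler rim down in a pocket, valve still closed ((horizontal distance between tumbler_a_rim and pocket0 below 0.012 m or horizontal distance between tumbler_a_rim and pocket1 below 0.012 m or horizontal distance between tumbler_a_rim and pocket2 below 0.012 m or horizontal distance between tumbler_a_rim and pocket3 below 0.012 m) and z of each of tumbler_a_rim, tumbler_b_rim, tumbler_c_rim, tumbler_d_rim in the frame of rack below 0.0125 m and angle between each of tumbler_a, tumbler_b, tumbler_c, tumbler_d's own z axis and vertical above 2.99 rad and linear speed of each of tumbler_a, tumbler_b, tumbler_c, tumbler_d below 0.02 m/s and (horizontal distance between tumbler_b_rim and pocket0 below 0.012 m or horizontal distance between tumbler_b_rim and pocket1 below 0.012 m or horizontal distance between tumbler_b_rim and pocket2 below 0.012 m or horizontal distance between tumbler_b_rim and pocket3 below 0.012 m) and (horizontal distance between tumbler_c_rim and pocket0 below 0.012 m or horizontal distance between tumbler_c_rim and pocket1 below 0.012 m or horizontal distance between tumbler_c_rim and pocket2 below 0.012 m or horizontal distance between tumbler_c_rim and pocket3 below 0.012 m) and (horizontal distance between tumbler_d_rim and pocket0 below 0.012 m or horizontal distance between tumbler_d_rim and pocket1 below 0.012 m or horizontal distance between tumbler_d_rim and pocket2 below 0.012 m or horizontal distance between tumbler_d_rim and pocket3 below 0.012 m) and value of joint valve below 0.4 rad), for 0.3 s.
6. valve lever swung open (value of joint valve above 0.85 rad), for 0.2 s.
At the end, for the whole second after the job is handed in: Every tumbler present stands rim down in a rack pocket (rim centre within 12 mm of the pocket's centre and within 4.5 mm of its floor, upright within 8 degrees, at rest); the shaft is home (within 2.5 mm); the valve lever is open (over 0.85 of 1.0 rad) ((horizontal distance between tumbler_a_rim and pocket0 below 0.012 m or horizontal distance between tumbler_a_rim and pocket1 below 0.012 m or horizontal distance between tumbler_a_rim and pocket2 below 0.012 m or horizontal distance between tumbler_a_rim and pocket3 below 0.012 m) and z of each of tumbler_a_rim, tumbler_b_rim, tumbler_c_rim, tumbler_d_rim in the frame of rack below 0.0125 m and angle between each of tumbler_a, tumbler_b, tumbler_c, tumbler_d's own z axis and vertical above 2.99 rad and linear speed of each of tumbler_a, tumbler_b, tumbler_c, tumbler_d below 0.02 m/s and (horizontal distance between tumbler_b_rim and pocket0 below 0.012 m or horizontal distance between tumbler_b_rim and pocket1 below 0.012 m or horizontal distance between tumbler_b_rim and pocket2 below 0.012 m or horizontal distance between tumbler_b_rim and pocket3 below 0.012 m) and (horizontal distance between tumbler_c_rim and pocket0 below 0.012 m or horizontal distance between tumbler_c_rim and pocket1 below 0.012 m or horizontal distance between tumbler_c_rim and pocket2 below 0.012 m or horizontal distance between tumbler_c_rim and pocket3 below 0.012 m) and (horizontal distance between tumbler_d_rim and pocket0 below 0.012 m or horizontal distance between tumbler_d_rim and pocket1 below 0.012 m or horizontal distance between tumbler_d_rim and pocket2 below 0.012 m or horizontal distance between tumbler_d_rim and pocket3 below 0.012 m) and value of joint shaft below 0.0025 m and value of joint valve above 0.85 rad); the robot touches nothing.
It fails at once if a bystander on the bench was pushed away or knocked over (distance of any of glaze_jar, oxide_bottle, mug, bowl, brush, spatula from where it was at the start of the episode above 0.06 m or angle between any of glaze_jar, oxide_bottle, mug, bowl's own z axis and vertical above 0.7 rad).
Of tumbler_a, tumbler_b, tumbler_c, tumbler_d only 2 to 4 are there at a start; the rules pass over those that are not, and their reading is None.
At some moment in a run one of tumbler_a, tumbler_b, tumbler_c, tumbler_d may be knocked a few centimetres aside while the robot is not near it.
It also fails if it takes over 210 s, if anything falls off the work surface, if the arm or the gripper's body presses on something with over 40 N, if the wrist force passes 120 N, or if a joint passes its speed limit or range.

## Working session

There is one attempt and no reset: what is moved stays moved. The work goes in short steps, Python scripts to look and compute and a tool call to move; the robot and the scene stay as the last step left them, time stands still between calls to the robot, and variables do not carry over. Pictures are saved under pics/ and viewed, and the job is handed in when it is done.

Besides the shell and the picture viewer there is one more tool, called after "Request:" as a command line: name --argument value ..., lists and objects as JSON in quotes. send_rows: Moves the arm, as the interface text tells. Its arguments: {"type":"object","properties":{"motion":{"type":"array"},"gripper":{"type":"number"},"grip_force":{"type":"number"}},"required":["motion"]}

```bash
mkdir -p pics; python3 - <<'E'
from cell import sensors, read_camera
import cv2,numpy as np
s=sensors.observe(); print(s)
for n in ["side","top","wrist"]:
    c=read_camera(n); cv2.imwrite(f"pics/{n}0.png",c["frame"][:,:,::-1])
    print(n,c["fx"],c["fy"],c["cx"],c["cy"],c["distortion"]); print(np.round(c["extrinsics"],4).tolist())
E
```

```text
{'time': 0.0, 'qpos': array([-1.26396859e+00,  3.42741529e-01,  1.52501712e+00,  2.33635647e-06,
        1.27536729e+00, -1.45964677e-01]), 'qvel': array([ 0.00057456,  0.0023928 ,  0.00063465,  0.00056184, -0.00041854,
       -0.00047629]), 'joint_efforts': array([-2.98167324e-03, -4.31255329e+01, -2.44222283e+01,  7.13517889e-02,
        5.58763300e-02, -1.34860634e-04]), 'tool_pos': array([ 0.22960357, -0.47173052,  0.25103512]), 'tool_rot': array([-1.57231299e+00,  2.25222270e-04, -2.68880109e+00]), 'contact_force': array([ 0.12238982, -0.70928982, -0.22324973]), 'torque': array([ 0.04641649, -0.01142564,  0.01742922]), 'opening': 0.0921007977899573}
side 530.4975479117236 530.4975479117236 319.32226589802895 247.94218338970865 [-0.07236668  0.          0.          0.          0.        ]
[[-0.9088, -0.4164, 0.0253, 0.4669], [0.2369, -0.4652, 0.8529, -0.2603], [-0.3434, 0.7812, 0.5214, -0.998], [0.0, 0.0, 0.0, 1.0]]
top 625.0891158978807 625.0891158978807 320.5729320923705 249.72335915906464 [0.05081405 0.         0.         0.         0.        ]
[[-0.0218, -0.9997, 0.0092, -0.0045], [0.9829, -0.0197, 0.183, -0.5305], [-0.1828, 0.013, 0.9831, -1.6395], [0.0, 0.0, 0.0, 1.0]]
wrist 424.44623859158526 424.44623859158526 312.1343489534104 246.50133469978272 [-0.03838329  0.          0.          0.          0.        ]
[[0.438, -0.899, -0.0004, -0.525], [0.866, 0.4221, -0.268, 0.0339], [0.2411, 0.117, 0.9634, -0.3896], [0.0, 0.0, 0.0, 1.0]]
```

View pics/top0.png

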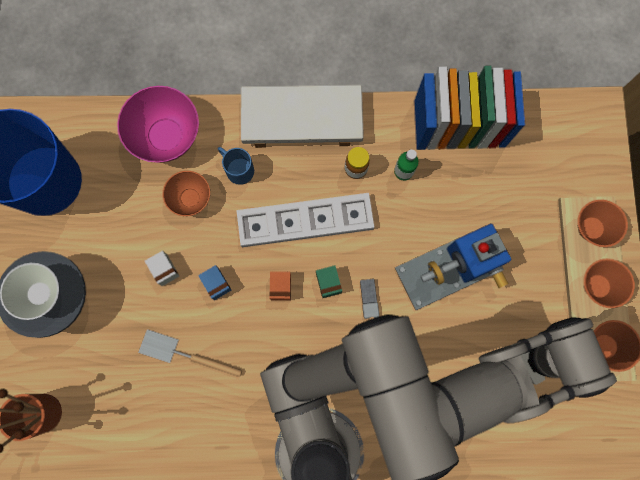

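View pics/side0.png

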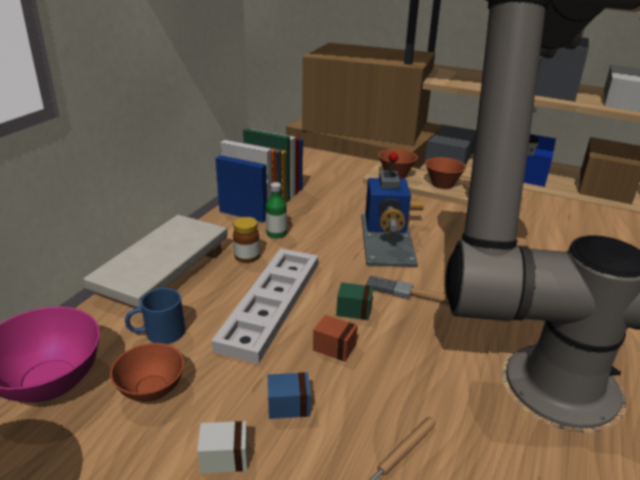

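View pics/wrist0.png

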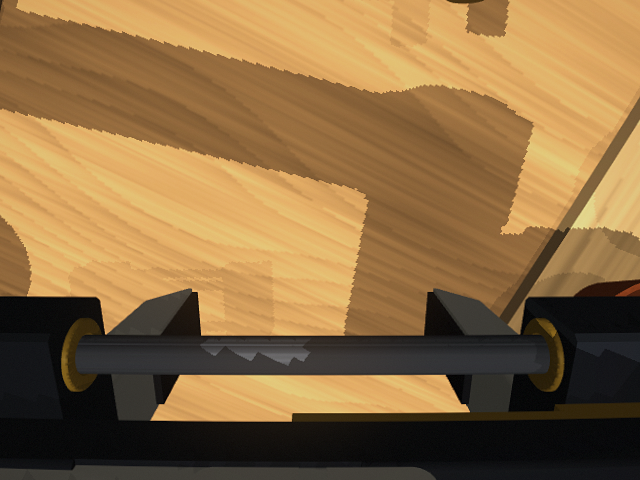

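The top view shows white (161,267), blue (215,283), terracotta (280,286) and green (329,281) tumblers. The rack runs from (240,225) to (372,213). The pump sits at (455,265), with the flange at about (436,272) and the valve ball at (484,248).

```bash
cat > h.py <<'E'
from cell import sensors, read_camera
import cv2,numpy as np
from scipy.spatial.transform import Rotation as R
def ray(c,uv):
    K=np.array([[c["fx"],0,c["cx"]],[0,c["fy"],c["cy"]],[0,0,1.]])
    p=cv2.undistortPoints(np.array(uv,float).reshape(-1,1,2),K,np.array(c["distortion"])).reshape(-1,2)
    d=np.c_[p[:,0],-p[:,1],-np.ones(len(p))]
    E=np.array(c["extrinsics"]); Rm=E[:3,:3]; o=-Rm.T@E[:3,3]
    return o,d@Rm
def onz(c,uv,z):
    o,d=ray(c,uv); z=np.broadcast_to(z,(len(d),)); return o+d*((z-o[2])/d[:,2])[:,None]
def proj(c,P):
    K=np.array([[c["fx"],0,c["cx"]],[0,c["fy"],c["cy"]],[0,0,1.]])
    E=np.array(c["extrinsics"]); q=np.atleast_2d(P)@E[:3,:3].T+E[:3,3]; q=q*[1,-1,-1]
    return cv2.projectPoints(q,np.zeros(3),np.zeros(3),K,np.array(c["distortion"]))[0].reshape(-1,2)
def delta(goal):
    "shift in tool axes from now to world TCP goal"
    s=sensors.observe(); Rm=R.from_euler('xyz',s["tool_rot"]).as_matrix()
    return Rm.T@(np.array(goal)-s["tool_pos"]),Rm,s
def crop(c,u0,v0,u1,v1,k,name):
    cv2.imwrite("pics/"+name,cv2.resize(c["frame"][v0:v1,u0:u1,::-1],None,fx=k,fy=k,interpolation=cv2.INTER_CUBIC))
E
python3 - <<'E'
from h import *
s=sensors.observe(); print(np.round(R.from_euler('xyz',s["tool_rot"]).as_matrix(),3))
c=read_camera("top")
crop(c,140,185,380,310,3.3,"topA.png"); crop(c,390,215,520,315,6,"topB.png")
E
```

```text
[[-0.899 -0.     0.437]
 [-0.437  0.001 -0.899]
 [-0.    -1.    -0.001]]
```

View pics/topA.png

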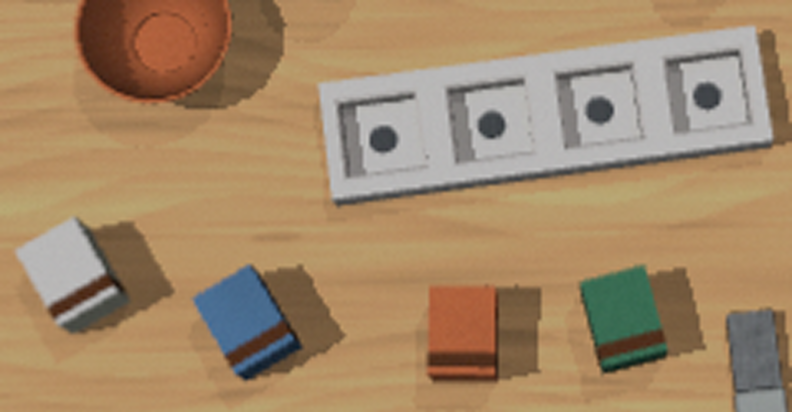

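View pics/topB.png

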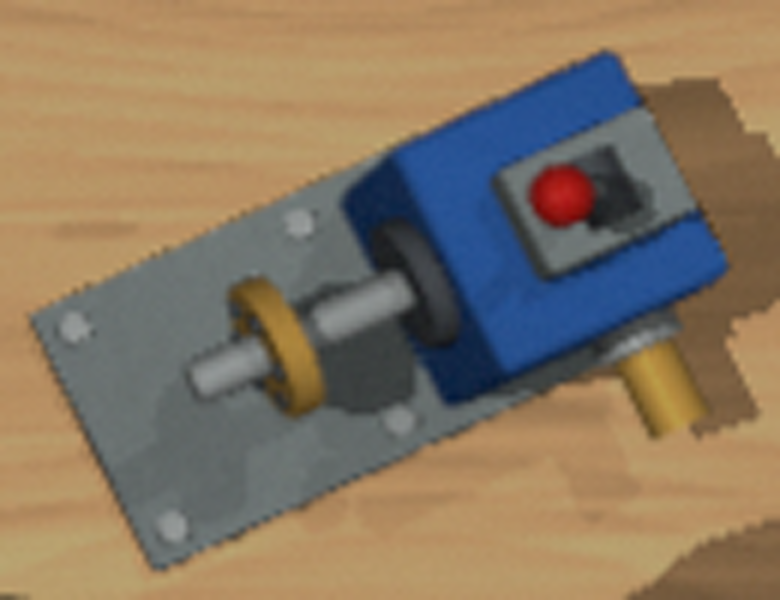

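Crop B shows the plate's front corners at crop px (30,318) and (160,570), and the housing top corners at (400,155), (612,52), (728,268) and (500,372). The ball is at (562,195). Next I'll cast rays.

```bash
cat > meas.py <<'E'
from h import *
c=read_camera("top")
f=c["frame"]; hsv=cv2.cvtColor(f,cv2.COLOR_RGB2HSV)
def B(p): return (np.array(p,float)+.5)/6-.5+[390,215]
def A(p): return (np.array(p,float)+.5)/3.3-.5+[140,185]
pl=onz(c,B([(30,318),(160,570)]),.012); ht=onz(c,B([(400,155),(612,52),(728,268),(500,372)]),.130)
print("plate",pl.round(4).tolist(),np.linalg.norm(pl[0]-pl[1]))
print("house",ht.round(4).tolist(),[np.linalg.norm(ht[i]-ht[(i+1)%4]).round(4) for i in range(4)])
ax=(ht[1]-ht[0])+(ht[2]-ht[3]); print("ax yaw",np.arctan2(ax[1],ax[0]))
e=pl[1]-pl[0]; print("plate edge perp yaw",np.arctan2(e[1],e[0])+np.pi/2, np.arctan2(e[1],e[0])-np.pi/2)
a=np.arctan2(ax[1],ax[0]); u=np.array([np.cos(a),np.sin(a)])
hc=ht.mean(0)[:2]; print("origin from house",hc-.075*u,"from plate",pl.mean(0)[:2]+.13*u)
ball=onz(c,B([(562,195)]),.222)[0]; print("ball",ball,"origin from ball",ball[:2]-.047*u)
# rack outer top corners
rk=onz(c,A([(319,84),(755,28),(772,143),(334,199)]),.030)
print("rack",rk.round(4).tolist(),[np.linalg.norm(rk[i]-rk[(i+1)%4]).round(4) for i in range(4)],rk.mean(0))
e=rk[0]-rk[1]; print("rack y-dir yaw",np.arctan2(e[1],e[0]))
dots=onz(c,A([(383,139),(491,124),(600,110),(707,96)]),.008); print("dots",dots.round(4).tolist(),np.linalg.norm(np.diff(dots,axis=0),axis=1))
E
python3 meas.py
```

```text
plate [[0.4832, -0.2183, 0.012], [0.3669, -0.272, 0.012]] 0.1281070653624557
house [[0.5326, -0.3644, 0.13], [0.576, -0.4583, 0.13], [0.4807, -0.5007, 0.13], [0.4379, -0.401, 0.13]] [np.float64(0.1034), np.float64(0.1043), np.float64(0.1085), np.float64(0.1015)]
ax yaw -1.1518050711682581
plate edge perp yaw -1.1387663403115038 -4.280358993901297
origin from house [ 0.47630628 -0.36257685] from plate [ 0.47793441 -0.36390456]
ball [ 0.49675452 -0.40692517  0.222     ] origin from ball [ 0.47763308 -0.36399068]
rack [[0.6496, 0.2141, 0.03], [0.6911, -0.1523, 0.03], [0.5917, -0.163, 0.03], [0.5515, 0.2015, 0.03]] [np.float64(0.3687), np.float64(0.0999), np.float64(0.3667), np.float64(0.099)] [0.62097763 0.02505809 0.03      ]
rack y-dir yaw 1.683514708174461
dots [[0.6065, 0.1629, 0.008], [0.6177, 0.0718, 0.008], [0.6281, -0.0206, 0.008], [0.6385, -0.1116, 0.008]] [0.09181994 0.09294715 0.09158379]
```

The pump estimates agree: origin ≈ (0.4775, -0.3635), yaw -1.145, flange at (0.459, -0.3225). The rack centre is (0.622, 0.0255) with yaw ≈ 0.114. With its jaws along the shaft, the 190 mm gripper body would hit the valve ball. So I'll grip the flange across its diameter, with the jaws perpendicular to the shaft.

Request:
send_rows --motion '[[[0,-0.05,0,0],[-0.05,-0.07,-0.005,-8],[-0.1,-0.07,-0.012,-16],[-0.15,-0.07,-0.02,-24],[-0.2,-0.07,-0.025,-32],[-0.25,-0.07,-0.03,-40],[-0.271,-0.07,-0.034,-48],[-0.271,-0.07,-0.034,-56]]]' --gripper 1.0

```text
time: 1.05
tool_pos: [0.4612, -0.3202, 0.321]
tool_rot: [-1.571, 0.002, -1.701]
contact_force: [-1.6, -0.8, -1.5]
opening: 0.0912
```

```bash
python3 - <<'E'
from h import *
d,Rm,s=delta([.459,-.3225,.20]); print(d.round(4),s["tool_pos"].round(4),np.rad2deg(.426-np.arctan2(Rm[1,2],Rm[0,2])),s["qpos"].round(2),s["time"])
E
```

```text
[ 0.0028  0.121  -0.0019] [ 0.4612 -0.3202  0.321 ] 31.863698863144826 [-0.74  0.37  1.29  0.    1.48 -0.61] 1.05
```

Request:
send_rows --motion '[[[0.003,0,-0.002,-8],[0.003,0,-0.002,-16],[0.003,0.02,-0.002,-24],[0.003,0.05,-0.002,-32],[0.003,0.09,-0.002,-32],[0.003,0.121,-0.002,-32],[0.003,0.121,-0.002,-32]]]'

```text
time: 1.75
tool_pos: [0.4569, -0.321, 0.1957]
tool_rot: [-1.573, 0.01, -1.143]
contact_force: [-0.4, -0.2, 0.2]
opening: 0.0916
```

```bash
python3 - <<'E'
from h import *
d,Rm,s=delta([.459,-.3225,.096]); print(d.round(4),s["tool_pos"].round(4),np.rad2deg(.426-np.arctan2(Rm[1,2],Rm[0,2])),s["qpos"].round(2),s["time"])
c=read_camera("wrist"); cv2.imwrite("pics/w1.png",c["frame"][:,:,::-1])
print(proj(c,[[.459,-.3225,.122],[.459+.033*.413,-.3225-.033*.911,.1]]))
E
```

```text
[0.0033 0.0997 0.0015] [ 0.4569 -0.321   0.1957] -0.13095874689239884 [-0.75  0.46  1.51  0.    1.19 -1.18] 1.75
[[315.09489545 278.40524956]
 [314.65651874 319.11928012]]
```

View pics/w1.png

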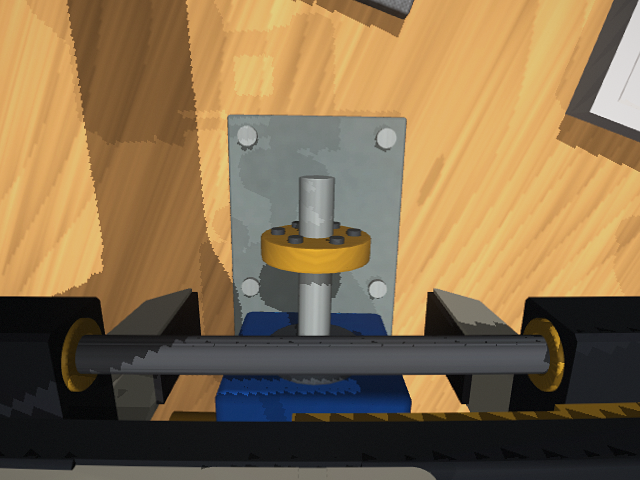

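The wrist view shows the flange rim band at (316, 250-272). My predicted point was (315,278), so I'm cross-checking with rays.

```bash
python3 - <<'E'
from h import *
c=read_camera("wrist"); t=read_camera("top")
u=np.array([np.cos(-1.145),np.sin(-1.145)]); O=np.array([.4775,-.3635])
def pf(P): P=P[:,:2]-O; return (P@u*1000).round(1),(P@[-u[1],u[0]]*1000).round(1)
print("wrist rim top front/back", pf(onz(c,[(316,250),(316,272)],.122)))
print("wrist stub end top", pf(onz(c,[(317,178)],.100)))
print("wrist plate corners",pf(onz(c,[(229,116),(406,118)],.012)))
B=lambda p:(np.array(p,float)+.5)/6-.5+[390,215]
print("top diam", pf(onz(t,B([(250,285),(305,408)]),.09)))
print("wrist bosses", pf(onz(c,[(298,335),(332,335)],.09)))
crop(c,200,100,430,340,2.5,"w1c.png")
E
```

```text
wrist rim top front/back (array([-57.6, -45.7]), array([1.3, 1.3]))
wrist stub end top (array([-92.1]), array([1.8]))
wrist plate corners (array([-127.3, -126.3]), array([-61.3,  67.1]))
top diam (array([-50.8, -54.3]), array([ 30. , -28.3]))
wrist bosses (array([6.9, 6.8]), array([-9.4, 11.9]))
```

View pics/w1c.png

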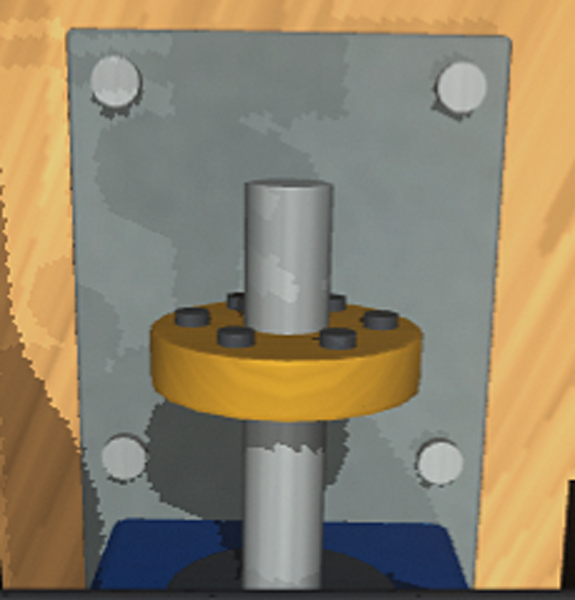

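The shaft sits partly out at the start, roughly 8-9 mm: flange centre at pump x ≈ -53 against about -45 when home. I'll grip it there.

```bash
python3 - <<'E'
from h import *
d,Rm,s=delta([.4566,-.3148,.096]); print(d.round(4),Rm.round(3).tolist())
E
```

```text
[-0.009   0.1056  0.0007] [[0.415, 0.002, 0.91], [-0.91, 0.0, 0.415], [0.001, -1.0, 0.002]]
```

Request:
send_rows --motion '[[[-0.009,0.03,0.001,0],[-0.009,0.06,0.001,0],[-0.009,0.09,0.001,0],[-0.009,0.105,0.001,0],[-0.009,0.105,0.001,0],[-0.009,0.105,0.001,0]]]'

```text
time: 2.5
tool_pos: [0.4579, -0.3156, 0.0985]
tool_rot: [-1.568, -0.004, -1.142]
contact_force: [-0.1, -0.2, 0.2]
opening: 0.0921
```

Request:
send_rows --motion '[[[0,0,0,0],[0,0,0,0],[0,0,0,0],[0,0,0,0],[0,0,0,0],[0,0,0,0]]]' --gripper 0.0 --grip_force 25

```text
time: 3.1
tool_pos: [0.4567, -0.3164, 0.099]
tool_rot: [-1.57, -0.004, -1.142]
contact_force: [-6.3, -3.3, 4.6]
opening: 0.0635
```

```bash
python3 - <<'E'
from h import *
d,Rm,s=delta([.4566,-.3148,.096]); print(d.round(4),s["contact_force"])
c=read_camera("wrist"); cv2.imwrite("pics/w2.png",c["frame"][:,:,::-1])
E
```

```text
[-0.0015  0.003   0.0006] [-6.34159719 -3.26874153  4.58744768]
```

View pics/w2.png

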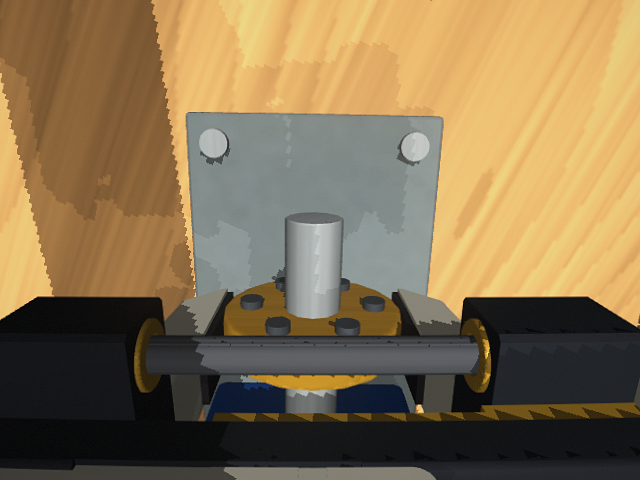

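The jaws hold the flange at 63.5 mm, with the flange rim seen between the pads. Now the pull outward.

Request:
send_rows --motion '[[[-0.004,0,0,0],[-0.008,0,0,0],[-0.011,0,0,0],[-0.013,0,0,0],[-0.013,0,0,0],[-0.013,0,0,0],[-0.013,0,0,0],[-0.013,0,0,0]]]'

```text
time: 3.95
tool_pos: [0.4529, -0.3078, 0.0992]
tool_rot: [-1.569, -0.012, -1.141]
contact_force: [5.8, -14.0, -10.8]
opening: 0.0632
```

```bash
cat > sh.py <<'E'
from h import *
u=np.array([.413,-.911]); O=np.array([.4775,-.3635])
s=sensors.observe(); print("tcp pump-x",(s["tool_pos"][:2]-O)@u,"F along u",s["contact_force"][:2]@u,s["contact_force"].round(1),s["opening"])
E
python3 sh.py
```

```text
tcp pump-x -0.06092842708055939 F along u 15.169745924043594 [  5.8 -14.  -10.8] 0.06315512287638347
```

15 N against friction of about 3 N shows the outer stop. I'll hold there, then push home.

Request:
send_rows --motion '[[[-0.002,0,0,0],[-0.002,0,0,0],[-0.002,0,0,0],[-0.002,0,0,0]]]'

```text
time: 4.35
tool_pos: [0.4529, -0.3078, 0.0992]
tool_rot: [-1.569, -0.016, -1.141]
contact_force: [4.4, -10.8, -8.1]
opening: 0.0631
```

```bash
python3 sh.py
```

```text
tcp pump-x -0.06092630956187422 F along u 11.676364854250036 [  4.4 -10.8  -8.1] 0.06307261972981833
```

Request:
send_rows --motion '[[[0.006,0,0,0],[0.012,0,0,0],[0.017,0,0,0],[0.02,0,0,0],[0.021,0,0,0],[0.021,0,0,0],[0.021,0,0,0],[0.021,0,0,0]]]'

```text
time: 5.15
tool_pos: [0.4602, -0.3246, 0.099]
tool_rot: [-1.57, -0.01, -1.141]
contact_force: [-4.8, 9.7, 5.5]
opening: 0.0631
```

```bash
python3 sh.py
```

```text
tcp pump-x -0.04261863183213807 F along u -10.779138468604016 [-4.8  9.7  5.5] 0.06310891948429637
```

The travel was 18.3 mm with force at both ends, which matches the 18 mm float. Repeating.

Request:
send_rows --motion '[[[0.002,0,0,0],[0.002,0,0,0],[0.002,0,0,0],[0.002,0,0,0]]]'

```text
time: 5.55
tool_pos: [0.4602, -0.3246, 0.099]
tool_rot: [-1.571, -0.005, -1.141]
contact_force: [-4.1, 9.2, 6.0]
opening: 0.0632
```

Request:
send_rows --motion '[[[-0.006,0,0,0],[-0.012,0,0,0],[-0.017,0,0,0],[-0.02,0,0,0],[-0.021,0,0,0],[-0.021,0,0,0],[-0.021,0,0,0],[-0.021,0,0,0]]]'

```text
time: 6.35
tool_pos: [0.4529, -0.3078, 0.0992]
tool_rot: [-1.57, -0.012, -1.141]
contact_force: [5.6, -10.2, -8.5]
opening: 0.0632
```

Request:
send_rows --motion '[[[-0.002,0,0,0],[-0.002,0,0,0],[-0.002,0,0,0],[-0.002,0,0,0]]]'

```text
time: 6.75
tool_pos: [0.4528, -0.3078, 0.0992]
tool_rot: [-1.569, -0.016, -1.141]
contact_force: [3.2, -8.8, -7.9]
opening: 0.0637
```

```bash
python3 sh.py
```

```text
tcp pump-x -0.060937214891975705 F along u 9.388076131239444 [ 3.2 -8.8 -7.9] 0.06374437924090744
```

Request:
send_rows --motion '[[[0.006,0,0,0],[0.012,0,0,0],[0.017,0,0,0],[0.02,0,0,0],[0.022,0,0,0],[0.022,0,0,0],[0.022,0,0,0],[0.022,0,0,0]]]'

```text
time: 7.55
tool_pos: [0.4602, -0.3246, 0.099]
tool_rot: [-1.571, -0.008, -1.141]
contact_force: [-7.4, 12.6, 6.2]
opening: 0.0635
```

Request:
send_rows --motion '[[[0.002,0,0,0],[0.002,0,0,0],[0.002,0,0,0],[0.002,0,0,0],[0.002,0,0,0],[0.002,0,0,0]]]'

```text
time: 8.15
tool_pos: [0.4602, -0.3246, 0.099]
tool_rot: [-1.571, -0.003, -1.141]
contact_force: [-4.7, 9.0, 6.3]
opening: 0.0632
```

```bash
python3 sh.py
```

```text
tcp pump-x -0.04260087598685461 F along u -10.19157424982213 [-4.7  9.   6.3] 0.06318234708046105
```

Both strokes are done. Next: open the jaws, rise, and check the shaft and tumblers.

Request:
send_rows --motion '[[[0,0,0,0],[0,0,0,0],[0,0,0,0],[0,0,0,0],[0,-0.05,0,0],[0,-0.1,0,0],[0,-0.15,0,0],[0,-0.2,0,0]]]' --gripper 1.0

```text
time: 8.95
tool_pos: [0.4599, -0.324, 0.3012]
tool_rot: [-1.571, -0.004, -1.141]
contact_force: [-0.1, -1.1, 0.1]
opening: 0.0916
```

```bash
python3 - <<'E'
from h import *
c=read_camera("top"); crop(c,130,180,530,320,2,"t2.png")
crop(c,140,240,380,310,3.3,"t2b.png")
print(sensors.observe()["tool_pos"],sensors.observe()["qpos"])
E
```

```text
[ 0.46196651 -0.3257553   0.31051257] [-0.74880184  0.37078599  1.31879022 -0.00181978  1.43386761 -1.17850176]
```

View pics/t2.png

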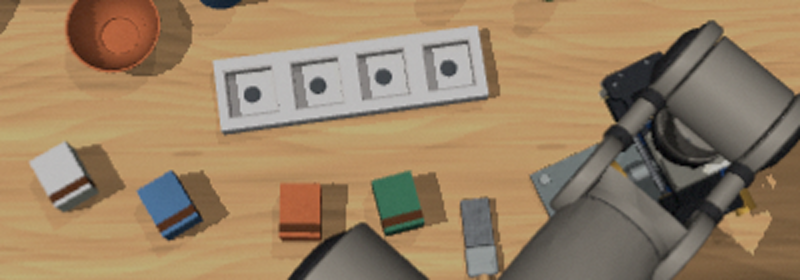

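Nothing has shifted: green is at (397,203) in the crop and terracotta at (300,211). Zooming in to pick tumbler corners.

```bash
python3 - <<'E'
from h import *
c=read_camera("top"); 
a=cv2.resize(c["frame"][258:308,265:345,::-1],None,fx=10,fy=10,interpolation=cv2.INTER_CUBIC);cv2.imwrite("pics/z1.png",a)
a=cv2.resize(c["frame"][245:305,143:233,::-1],None,fx=8.8,fy=8.8,interpolation=cv2.INTER_CUBIC);cv2.imwrite("pics/z2.png",a)
E
```

```text
(no output)
```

View pics/z1.png

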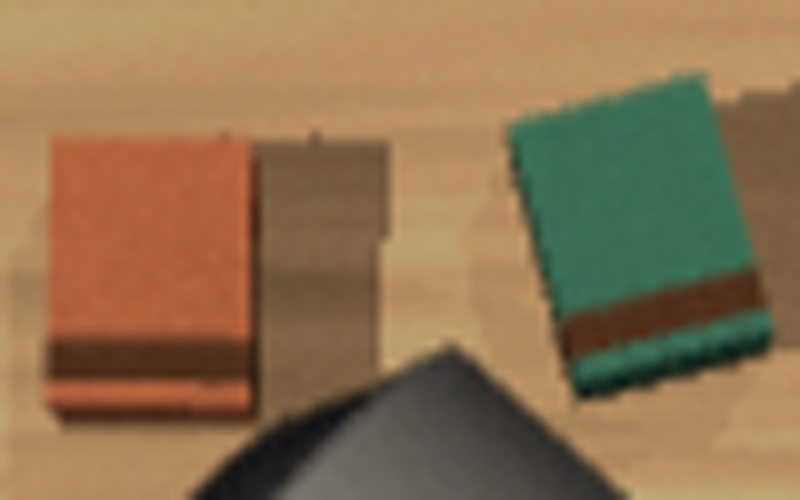

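View pics/z2.png

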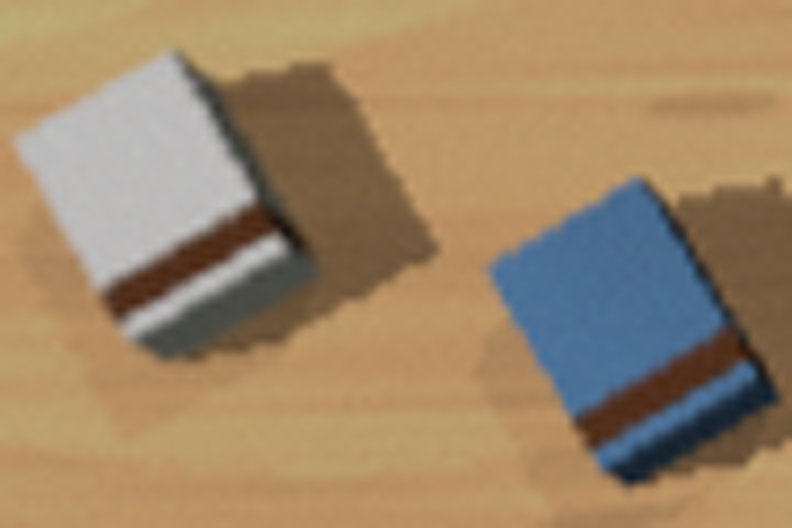

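```bash
cat > tum.py <<'E'
from h import *
def tum(c,q,off,k,nm):
    uv=(np.array(q,float)+.5)/k-.5+off
    P=onz(c,uv,.054)[:,:2]
    far=(P[0]+P[1])/2; near=(P[2]+P[3])/2
    wid=P[1]-P[0]+P[2]-P[3]; lon=far-near
    # axis from both
    n=np.array([-wid[1],wid[0]]); n=n if n@lon>0 else -n
    a1=np.arctan2(lon[1],lon[0]); a2=np.arctan2(n[1],n[0])
    print(nm,"far",far.round(4),"near",near.round(4),"L",np.linalg.norm(lon).round(4),"W",(np.linalg.norm(P[0]-P[1]).round(4),np.linalg.norm(P[2]-P[3]).round(4)),"axis yaw",a1.round(3),a2.round(3),"mid",((far+near)/2).round(4))
if __name__=="__main__":
    c=read_camera("top")
    tum(c,[(50,135),(252,135),(254,402),(46,402)],[265,258],10,"terra")
    tum(c,[(510,125),(703,73),(770,325),(575,380)],[265,258],10,"green")
    tum(c,[(15,137),(178,50),(286,232),(125,330)],[143,245],8.8,"white")
    tum(c,[(490,268),(643,178),(758,365),(600,455)],[143,245],8.8,"blue")
E
python3 tum.py
```

```text
terra far [0.4736 0.0951] near [0.402  0.0961] L 0.0716 W (np.float64(0.054), np.float64(0.0551)) axis yaw -0.013 -0.021 mid [0.4378 0.0956]
green far [ 0.4808 -0.0269] near [ 0.4123 -0.0429] L 0.0704 W (np.float64(0.0536), np.float64(0.054)) axis yaw 0.229 0.25 mid [ 0.4466 -0.0349]
white far [0.5235 0.4311] near [0.4653 0.3969] L 0.0675 W (np.float64(0.0548), np.float64(0.0555)) axis yaw 0.531 0.519 mid [0.4944 0.414 ]
blue far [0.4808 0.2887] near [0.423  0.2543] L 0.0672 W (np.float64(0.053), np.float64(0.054)) axis yaw 0.538 0.517 mid [0.4519 0.2715]
```

All sizes match, with L a few mm short for white and blue, so I'll refer everything to the mouth end. Tools can only yaw, so I'll flip each tumbler by gripping near its foot lightly and swinging the foot up over the mouth edge. Green goes first.

```bash
cat > go.py <<'E'
import sys
from h import *
x,y,z,yaw=map(float,sys.argv[1:5])
d,Rm,s=delta([x,y,z]); w=np.arctan2(Rm[1,2],Rm[0,2])
t=(yaw-w+np.pi)%(2*np.pi)-np.pi
print("shift",d.round(4),"twist",-np.rad2deg(t).round(1),"F",s["contact_force"].round(1),"open",s["opening"].round(4),"t",s["time"],"pos",s["tool_pos"].round(4),"tilt",Rm[2,1].round(4))
E
python3 go.py .4205 -.0413 .15 1.806
```

```text
Traceback (most recent call last):
  File "go.py", line 6, in <module>
    print("shift",d.round(4),"twist",-np.rad2deg(t).round(1),"F",s["contact_force"].round(1),"open",s["opening"].round(4),"t",s["time"],"pos",s["tool_pos"].round(4),"tilt",Rm[2,1].round(4))
                                                                                                    ^^^^^^^^^^^^^^^^^^
AttributeError: 'float' object has no attribute 'round'
```

```bash
sed -i 's/s\["opening"\].round(4)/round(s["opening"],4)/' go.py; python3 go.py .4205 -.0413 .15 1.806
```

```text
shift [-0.2766  0.1501  0.0809] twist -78.8 F [-1.4  0.  -1.7] open 0.0919 t 9.1 pos [ 0.4612 -0.3251  0.303 ] tilt -0.9999
```

Request:
send_rows --motion '[[[-0.05,0,0.01,-8],[-0.1,0,0.03,-16],[-0.14,0,0.04,-24],[-0.18,0,0.05,-32],[-0.22,0.02,0.06,-40],[-0.25,0.06,0.07,-48],[-0.277,0.08,0.081,-56],[-0.277,0.1,0.081,-64]]]'

```text
time: 9.9
tool_pos: [0.4183, -0.0374, 0.1978]
tool_rot: [-1.578, -0.004, -0.015]
contact_force: [-0.2, -1.4, -0.0]
opening: 0.092
```

Request:
send_rows --motion '[[[0,0.02,0,-5],[0,0.03,0,-11],[0,0.03,0,-15],[0,0.03,0,-15]]]'

```text
time: 10.3
tool_pos: [0.4176, -0.0374, 0.1664]
tool_rot: [-1.577, 0.001, 0.247]
contact_force: [-0.0, -0.5, 0.3]
opening: 0.0919
```

```bash
python3 go.py .4205 -.0413 .034 1.806; python3 - <<'E'
from h import *
c=read_camera("wrist"); cv2.imwrite("pics/w3.png",c["frame"][:,:,::-1])
E
```

```text
shift [ 0.0019  0.1324 -0.0036] twist 0.7 F [-0.  -0.5  0.3] open 0.0919 t 10.3 pos [ 0.4176 -0.0374  0.1664] tilt -1.0
```

View pics/w3.png

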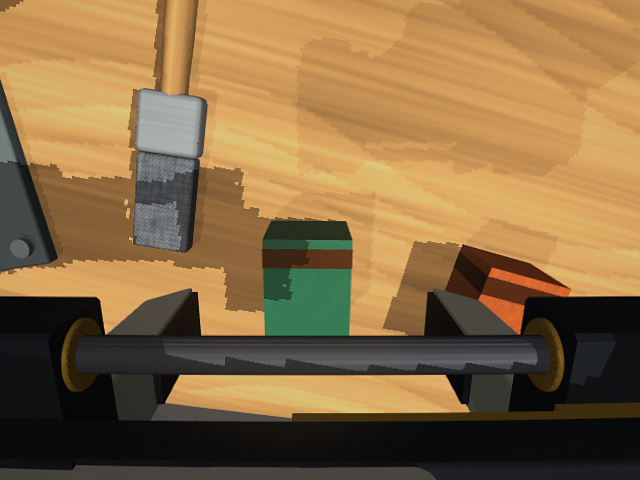

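Green shows with its foot edge at v=240, u 263-352. It is square to the jaws and centred between the fingers.

```bash
python3 - <<'E'
from h import *
c=read_camera("wrist")
print(onz(c,[(263,240),(352,240)],.054).round(4).tolist())
E
```

```text
[[0.4179, -0.0692, 0.054], [0.4048, -0.0175, 0.054]]
```

Request:
send_rows --motion '[[[0.002,0.04,-0.0035,0.7],[0.002,0.08,-0.0035,0.7],[0.002,0.11,-0.0035,0.7],[0.002,0.13,-0.0035,0.7],[0.002,0.132,-0.0035,0.7],[0.002,0.132,-0.0035,0.7]]]'

```text
time: 11.0
tool_pos: [0.4213, -0.0415, 0.0353]
tool_rot: [-1.578, -0.001, 0.231]
contact_force: [-0.6, -1.4, 0.7]
opening: 0.0918
```

```bash
python3 go.py .4205 -.0413 .034 1.806
```

```text
shift [-0.0007  0.0013  0.0003] twist -0.2 F [-0.6 -1.4  0.7] open 0.0918 t 11.0 pos [ 0.4213 -0.0415  0.0353] tilt -1.0
```

The foot centre agrees to within 1 mm. Gripping lightly and lifting a little to see whether it pivots.

Request:
send_rows --motion '[[[0,0,0,0],[0,0,0,0],[0,0,0,0],[0,0,0,0],[0,0,0,0],[0,0,0,0]]]' --gripper 0.0 --grip_force 6

```text
time: 11.6
tool_pos: [0.4213, -0.0414, 0.0356]
tool_rot: [-1.578, -0.001, 0.231]
contact_force: [-0.9, 0.5, 3.6]
opening: 0.0544
```

Request:
send_rows --motion '[[[0,-0.005,0,0],[0,-0.01,0,0],[0,-0.015,0,0],[0,-0.02,0,0],[0,-0.02,0,0]]]'

```text
time: 12.1
tool_pos: [0.4217, -0.0414, 0.0563]
tool_rot: [-1.579, -0.002, 0.231]
contact_force: [0.0, 0.3, -2.0]
opening: 0.0542
```

```bash
python3 - <<'E'
from h import *
c=read_camera("side"); crop(c,280,220,480,370,4,"s1.png")
E
```

```text
(no output)
```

View pics/s1.png

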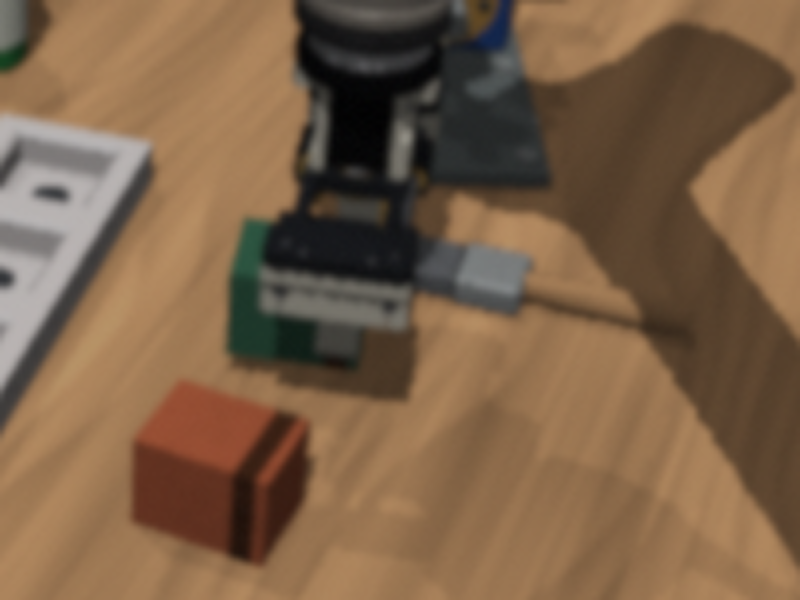

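It seems tilted somewhat, foot raised: the bottom edge (230,355)-(360,365) is flatter than terracotta's. I'll lower the grip force and continue the arc forward.

Request:
send_rows --motion '[[[0,-0.01,0,0],[0,-0.02,0,0],[0,-0.03,0,0],[0,-0.035,0,0],[0,-0.035,0,0]]]' --grip_force 4

```text
time: 12.65
tool_pos: [0.4219, -0.0412, 0.0919]
tool_rot: [-1.58, -0.004, 0.231]
contact_force: [0.1, -0.4, -0.9]
opening: 0.0536
```

```bash
python3 - <<'E'
from h import *
c=read_camera("side"); crop(c,280,220,480,370,4,"s2.png")
print(sensors.observe()["contact_force"])
E
```

```text
[ 0.35216081  1.19485923 -1.66688505]
```

View pics/s2.png

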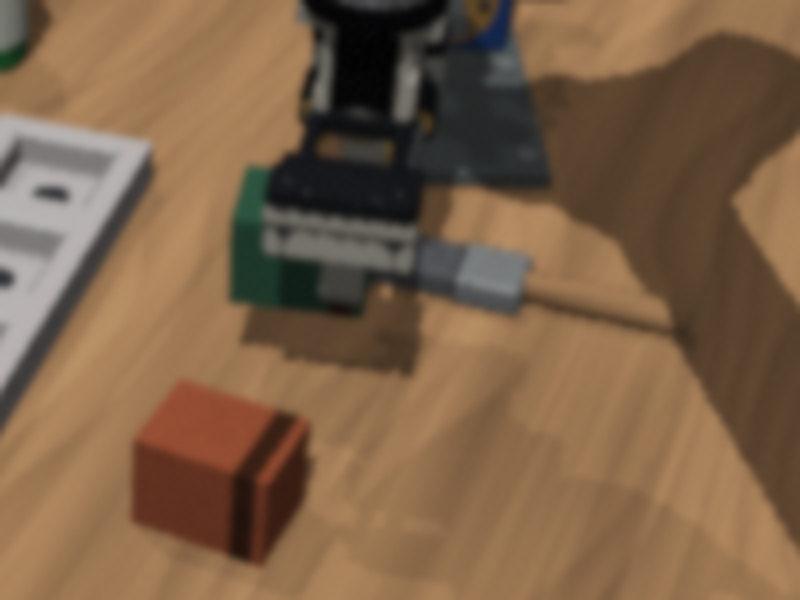

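Green lifted level: pad torsion holds it even at 4 N. I'll use the rack's fixed front edge instead. With the lower mouth edge pushed against it and the foot arced up, the contact will turn it mouth-down in a light grip.

```bash
python3 go.py .512 -.0797 .0919 1.685
```

```text
shift [ 0.0792  0.0002 -0.0582] twist 6.7 F [ 0.4  1.2 -1.7] open 0.0538 t 12.7 pos [ 0.4216 -0.0412  0.0914] tilt -1.0
```

Request:
send_rows --motion '[[[0.02,0,-0.015,2],[0.04,0,-0.03,4],[0.06,0,-0.045,6],[0.079,0.01,-0.058,6.7],[0.079,0.02,-0.058,6.7],[0.079,0.029,-0.058,6.7],[0.079,0.029,-0.058,6.7],[0.079,0.029,-0.058,6.7]]]' --grip_force 8

```text
time: 13.5
tool_pos: [0.511, -0.0793, 0.0628]
tool_rot: [-1.578, -0.002, 0.115]
contact_force: [-0.1, 0.6, -1.8]
opening: 0.0539
```

```bash
python3 go.py .512 -.0797 .0626 1.685; python3 - <<'E'
from h import *
c=read_camera("side"); crop(c,210,220,410,370,4,"s3.png")
c=read_camera("top"); crop(c,290,190,420,290,6,"t3.png")
E
```

```text
shift [ 0.001   0.0002 -0.0005] twist 0.0 F [-0.1  0.6 -1.8] open 0.0539 t 13.5 pos [ 0.511  -0.0793  0.0628] tilt -1.0
```

View pics/s3.png

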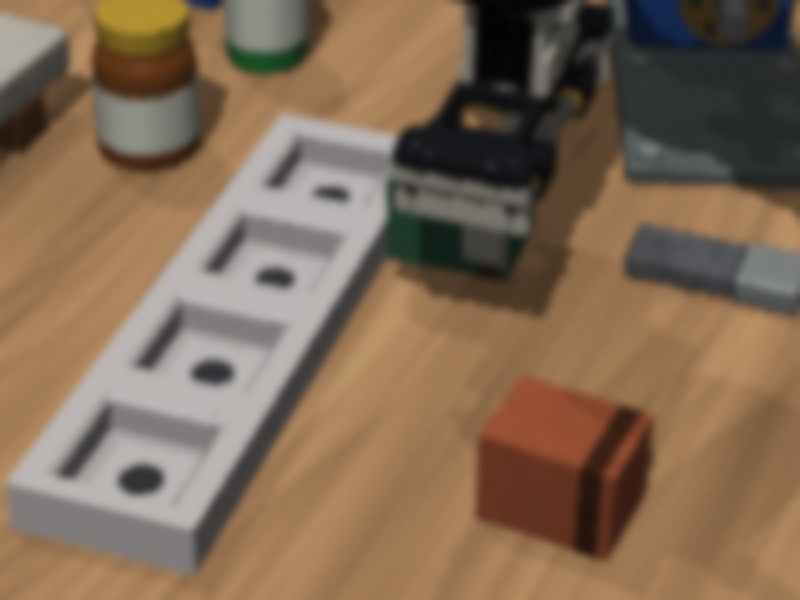

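View pics/t3.png

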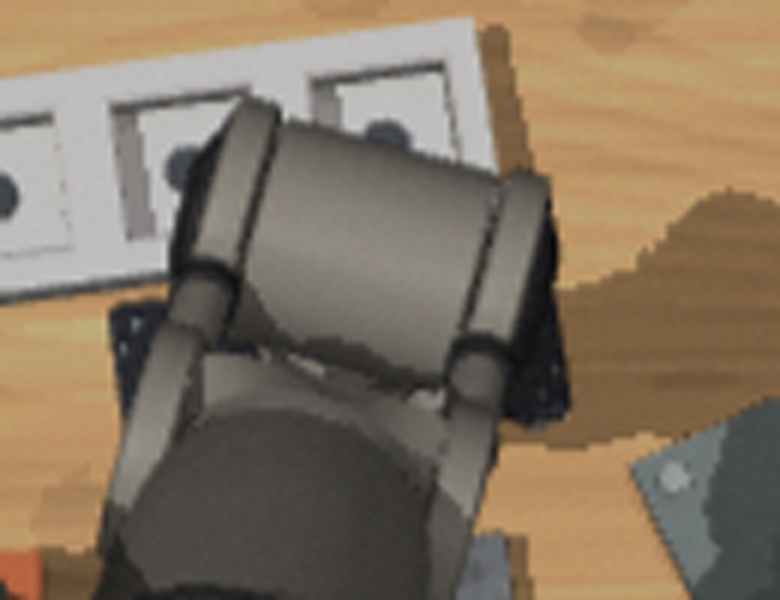

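Green is level in front of the rack's front edge, about 10 mm short of it. Now push on and arc, with the force reported partway.

Request:
send_rows --motion '[[[0.006,0,0,0],[0.011,0,0,0],[0.014,0,0,0],[0.017,-0.005,0,0],[0.02,-0.01,0,0],[0.023,-0.015,0,0],[0.027,-0.019,0,0],[0.027,-0.019,0,0]]]' --grip_force 6

```text
time: 14.4
tool_pos: [0.5395, -0.0763, 0.0835]
tool_rot: [-1.579, -0.006, 0.115]
contact_force: [-0.9, 0.1, -2.2]
opening: 0.0543
```

```bash
python3 go.py .512 -.0797 .0626 1.685; python3 - <<'E'
from h import *
c=read_camera("side"); crop(c,210,220,410,370,4,"s4.png")
E
```

```text
shift [-0.0279  0.0208 -0.    ] twist 0.0 F [-0.9  0.1 -2.2] open 0.0543 t 14.4 pos [ 0.5395 -0.0763  0.0835] tilt -0.9999
```

View pics/s4.png

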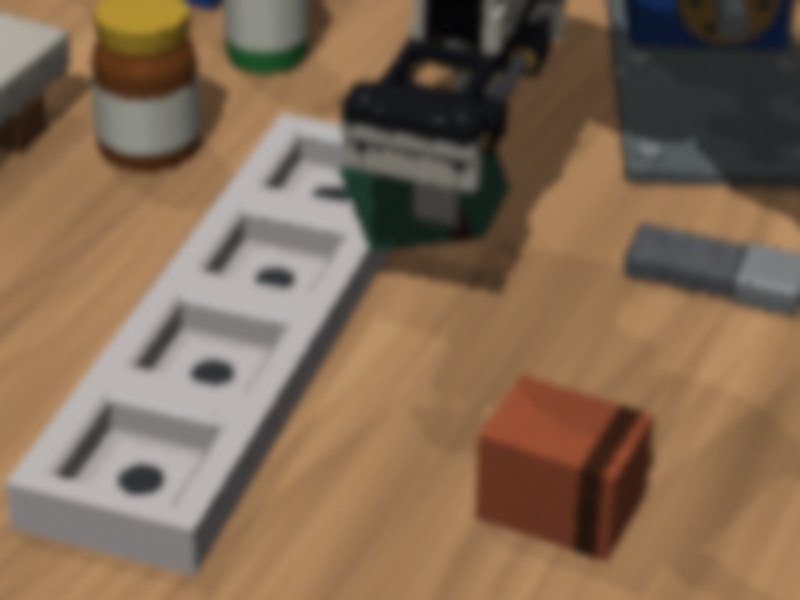

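It works: green is tilting about the rack edge, at roughly 25°. Continuing the arc.

Request:
send_rows --motion '[[[0.008,-0.005,0,0],[0.015,-0.009,0,0],[0.023,-0.012,0,0],[0.032,-0.015,0,0],[0.041,-0.016,0,0],[0.05,-0.016,0,0],[0.059,-0.015,0,0],[0.062,-0.015,0,0]]]'

```text
time: 15.25
tool_pos: [0.6017, -0.069, 0.0981]
tool_rot: [-1.58, -0.006, 0.115]
contact_force: [-0.9, -0.3, -1.0]
opening: 0.0537
```

```bash
python3 go.py .512 -.0797 .0626 1.685; python3 - <<'E'
from h import *
c=read_camera("side"); crop(c,210,200,410,350,4,"s5.png")
E
```

```text
shift [-0.0905  0.035   0.    ] twist 0.0 F [-0.9 -0.3 -1. ] open 0.0537 t 15.25 pos [ 0.6017 -0.069   0.0981] tilt -0.9999
```

View pics/s5.png

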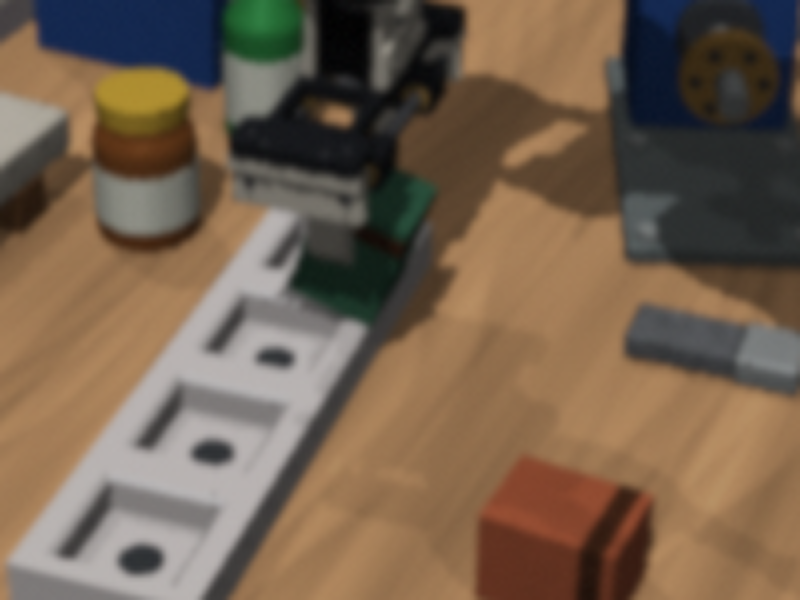

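Green is at about 60-65°, still anchored on the rack edge. Pushing on and then slightly down to finish.

Request:
send_rows --motion '[[[0.008,0.001,0,0],[0.015,0.003,0,0],[0.02,0.006,0,0],[0.024,0.01,0,0],[0.026,0.014,0,0],[0.026,0.016,0,0]]]'

```text
time: 15.9
tool_pos: [0.6289, -0.0663, 0.0831]
tool_rot: [-1.58, -0.009, 0.115]
contact_force: [-1.4, 0.5, 7.8]
opening: 0.0542
```

```bash
python3 go.py .512 -.0797 .0626 1.685; python3 - <<'E'
from h import *
c=read_camera("side"); crop(c,210,200,410,350,4,"s6.png")
E
```

```text
shift [-0.1178  0.0195  0.0003] twist 0.0 F [-1.4  0.5  7.8] open 0.0542 t 15.9 pos [ 0.6289 -0.0663  0.0831] tilt -0.9999
```

View pics/s6.png

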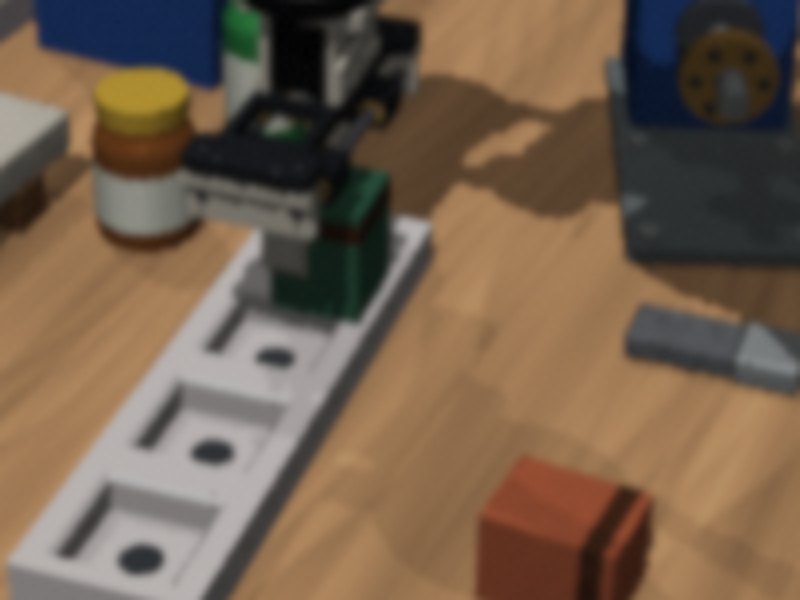

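Green stands mouth-down flush on the rack's top, with the pads holding its far third. I'll regrasp centred, then move it to the nearest pocket.

Request:
send_rows --motion '[[[0,-0.001,0,0],[0,-0.001,0,0],[0,-0.001,0,0],[-0.006,-0.001,0,0],[-0.012,-0.001,0,0],[-0.016,-0.001,0,0],[-0.016,-0.001,0,0],[-0.016,-0.001,0,0]]]' --gripper 0.75

```text
time: 16.75
tool_pos: [0.6129, -0.0682, 0.084]
tool_rot: [-1.58, -0.009, 0.115]
contact_force: [0.5, 0.5, 0.6]
opening: 0.0691
```

Request:
send_rows --motion '[[[0,0,0,0],[0,0,0,0],[0,0,0,0],[0,0,0,0],[0,0,0,0]]]' --gripper 0.0 --grip_force 25

```text
time: 17.25
tool_pos: [0.6131, -0.0682, 0.084]
tool_rot: [-1.58, -0.009, 0.115]
contact_force: [0.6, -0.3, -0.2]
opening: 0.0538
```

```bash
python3 - <<'E'
from h import *
c=read_camera("side"); crop(c,210,200,410,350,4,"s7.png")
c=read_camera("wrist"); cv2.imwrite("pics/w4.png",c["frame"][:,:,::-1])
E
```

```text
(no output)
```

View pics/s7.png

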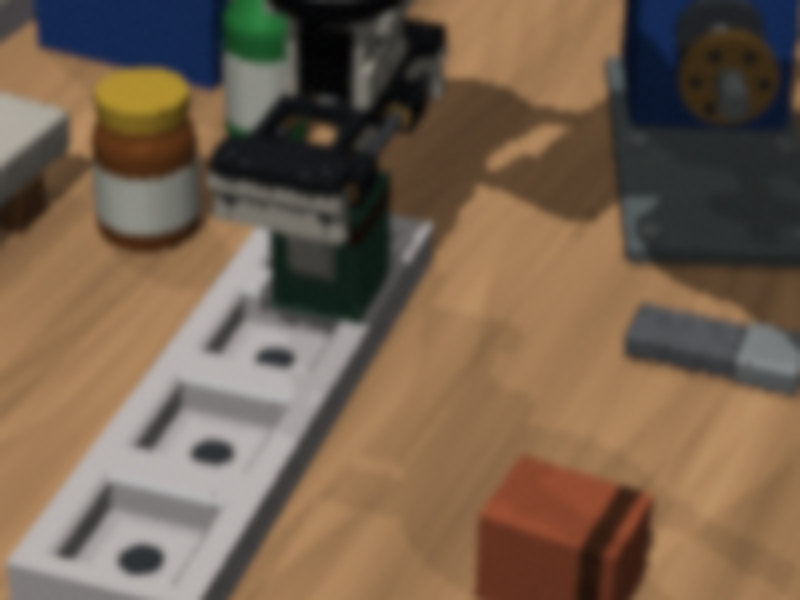

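View pics/w4.png

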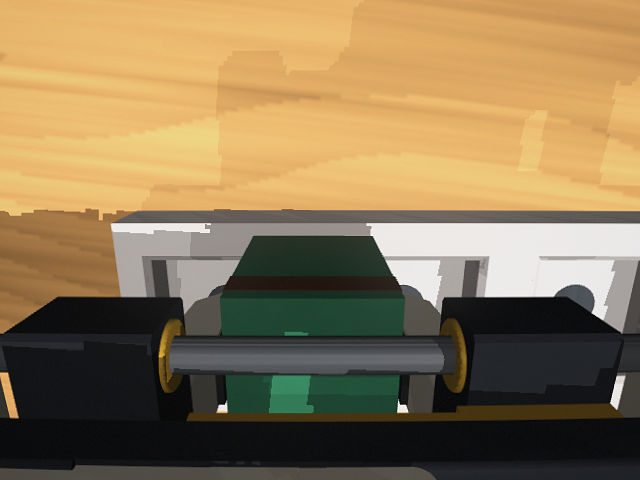

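The wrist view shows the near-face rim edge at v=236 (u 253-373) and the foot edge at v=297 (u 221-403). I'll locate green's centre relative to the TCP.

```bash
cat > held.py <<'E'
import sys
from h import *
# args: u0 v u1 (rim edge, zr) U0 V U1 (foot edge, zf)
C=np.array([.622,.0255]); xr=np.array([np.cos(.1145),np.sin(.1145)]); yr=np.array([-xr[1],xr[0]])
def rk(P): P=np.array(P)[...,:2]-C; return np.stack([P@xr,P@yr],-1).round(4)
if __name__=="__main__":
    a=[float(x) for x in sys.argv[1:]]
    c=read_camera("wrist"); s=sensors.observe()
    r=onz(c,[(a[0],a[1]),(a[2],a[1])],a[3]); f=onz(c,[(a[4],a[5]),(a[6],a[5])],a[7])
    print("tcp rack",rk(s["tool_pos"]),"rim edge",rk(r).tolist(),"foot edge",rk(f).tolist(), "widths",np.linalg.norm(r[0]-r[1]),np.linalg.norm(f[0]-f[1]))
E
python3 held.py 253 236 373 .030 221 297 403 .102
python3 - <<'E'
from held import *
c=read_camera("wrist"); print("rack front top edge",rk(onz(c,[(112,222),(300,222),(600,222)],.030)).tolist())
print("dot2?",rk(onz(c,[(575,300)],.008)))
E
```

```text
tcp rack [-0.0196 -0.0921] rim edge [[-0.0441, -0.1199], [-0.0443, -0.0654]] foot edge [[-0.0446, -0.1189], [-0.0448, -0.0659]] widths 0.05450069758957193 0.05299420848113203
rack front top edge [[-0.0505, -0.1843], [-0.0507, -0.0985], [-0.0513, 0.0378]]
dot2? [[-0.0036  0.0475]]
```

Everything agrees: green's centre is at rack (-0.017, -0.092), upright. Next is the pocket at y = -0.138: lift, shift, then lower.

Request:
send_rows --motion '[[[0,-0.01,0,0],[0,-0.018,0,0],[0.006,-0.018,-0.015,0],[0.012,-0.018,-0.03,0],[0.017,-0.018,-0.0455,0],[0.017,-0.01,-0.0455,0],[0.017,-0.005,-0.0455,0],[0.017,-0.005,-0.0455,0]]]'

```text
time: 18.25
tool_pos: [0.6339, -0.1108, 0.0878]
tool_rot: [-1.579, -0.006, 0.115]
contact_force: [-0.8, 0.4, -3.2]
opening: 0.0541
```

```bash
python3 - <<'E'
from held import *
s=sensors.observe(); print(rk(s["tool_pos"]),s["tool_pos"],s["contact_force"].round(1),s["tool_rot"])
c=read_camera("wrist"); cv2.imwrite("pics/w5.png",c["frame"][:,:,::-1])
E
```

```text
[-0.0038 -0.1367] [ 0.63385738 -0.11078667  0.08784661] [-0.8  0.4 -3.2] [-1.57878931 -0.00616001  0.11473603]
```

View pics/w5.png

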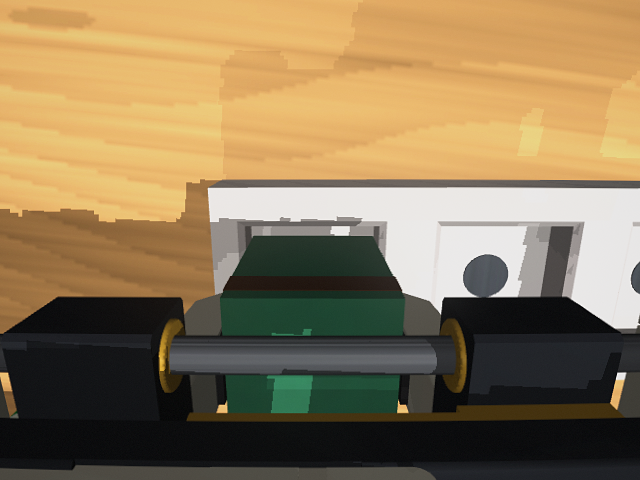

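The tumbler is over the pocket, within about 1.5 mm. Lowering.

Request:
send_rows --motion '[[[0.0015,0.004,-0.001,0],[0.0015,0.009,-0.001,0],[0.0015,0.014,-0.001,0],[0.0015,0.019,-0.001,0],[0.0015,0.023,-0.001,0],[0.0015,0.026,-0.001,0],[0.0015,0.027,-0.001,0]]]'

```text
time: 19.0
tool_pos: [0.636, -0.1117, 0.0621]
tool_rot: [-1.579, -0.007, 0.115]
contact_force: [-4.1, 0.3, 8.2]
opening: 0.0543
```

```bash
python3 - <<'E'
from held import *
s=sensors.observe(); print(rk(s["tool_pos"]),s["tool_pos"],s["contact_force"].round(1),s["tool_rot"])
c=read_camera("wrist"); cv2.imwrite("pics/w6.png",c["frame"][:,:,::-1])
E
```

```text
[-0.0018 -0.1379] [ 0.63596148 -0.1117461   0.06205458] [-4.1  0.3  8.2] [-1.57920139 -0.00700205  0.11514538]
```

View pics/w6.png

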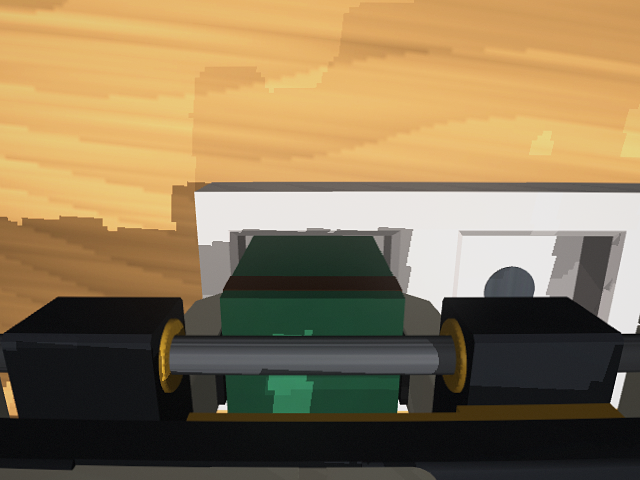

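The TCP dropped exactly 22 mm from the rack-top level, so the rim is on the pocket floor, with 8 N contact. Release and rise.

Request:
send_rows --motion '[[[0,-0.001,0,0],[0,-0.001,0,0],[0,-0.001,0,0],[0,-0.03,0,0],[0,-0.07,0,0],[-0.02,-0.11,0,0],[-0.06,-0.14,0.03,0],[-0.1,-0.14,0.08,0]]]' --gripper 0.8

```text
time: 19.85
tool_pos: [0.5426, -0.0584, 0.2032]
tool_rot: [-1.582, -0.015, 0.113]
contact_force: [0.3, 1.7, -0.2]
opening: 0.0733
```

```bash
python3 - <<'E'
from h import *
c=read_camera("side"); cv2.imwrite("pics/s8.png",c["frame"][:,:,::-1])
c=read_camera("top"); crop(c,140,180,420,320,2.8,"t8.png")
E
```

```text
(no output)
```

View pics/s8.png

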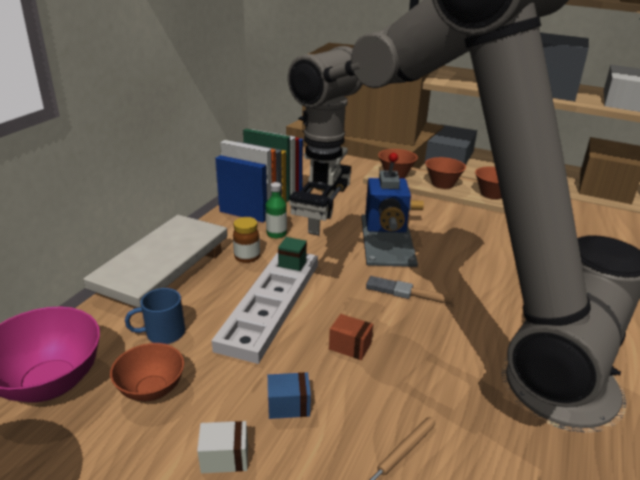

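View pics/t8.png

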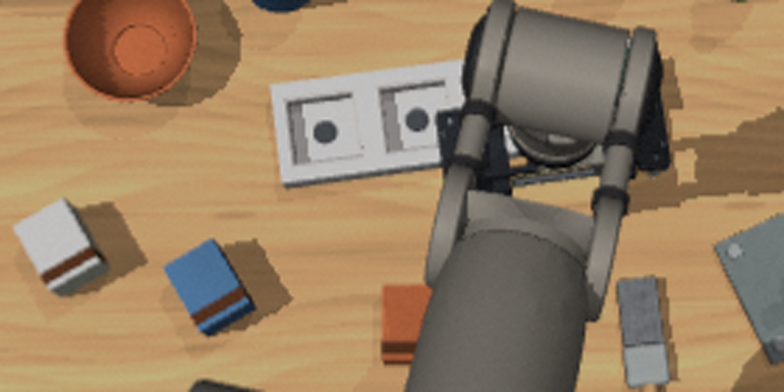

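Green is seated in the end pocket. Terracotta has been knocked aside, from about (335,336) to (351,336) in the side view, so I'll re-measure it later. White goes next.

```bash
python3 go.py .4699 .400 .16 2.096
```

```text
shift [-0.0137  0.0373  0.4587] twist -23.4 F [0.3 0.3 0.5] open 0.0733 t 19.95 pos [ 0.537  -0.0537  0.2002] tilt -1.0
```

Request:
send_rows --motion '[[[0,-0.01,0.05,0],[0,-0.01,0.1,-4],[0,0,0.15,-8],[0,0,0.2,-12],[-0.005,0.01,0.25,-16],[-0.01,0.02,0.3,-20],[-0.014,0.03,0.35,-23.4],[-0.014,0.037,0.4,-23.4]]]' --gripper 1.0

```text
time: 20.75
tool_pos: [0.4772, 0.334, 0.1615]
tool_rot: [-1.578, -0.001, 0.527]
contact_force: [0.8, -0.1, 0.1]
opening: 0.092
```

Request:
send_rows --motion '[[[0.025,0,0.045,0],[0.033,0,0.072,0],[0.033,0,0.072,0]]]'

```text
time: 21.05
tool_pos: [0.4684, 0.4168, 0.1602]
tool_rot: [-1.577, -0.001, 0.532]
contact_force: [1.4, -0.3, 0.0]
opening: 0.0921
```

```bash
python3 go.py .4699 .400 .16 2.096;  python3 - <<'E'
from h import *
c=read_camera("wrist"); cv2.imwrite("pics/w9.png",c["frame"][:,:,::-1])
c=read_camera("top"); crop(c,140,180,420,320,2.8,"t9.png")
E
```

```text
shift [-0.0072  0.0003 -0.0153] twist 0.4 F [ 1.4 -0.3  0. ] open 0.0921 t 21.05 pos [0.4684 0.4168 0.1602] tilt -1.0
```

View pics/w9.png

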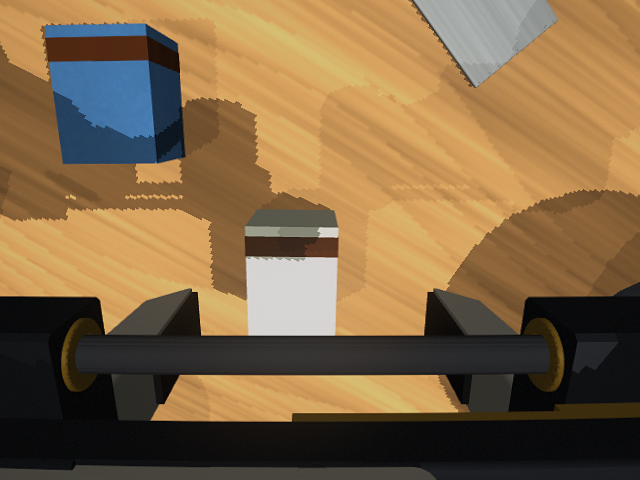

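View pics/t9.png

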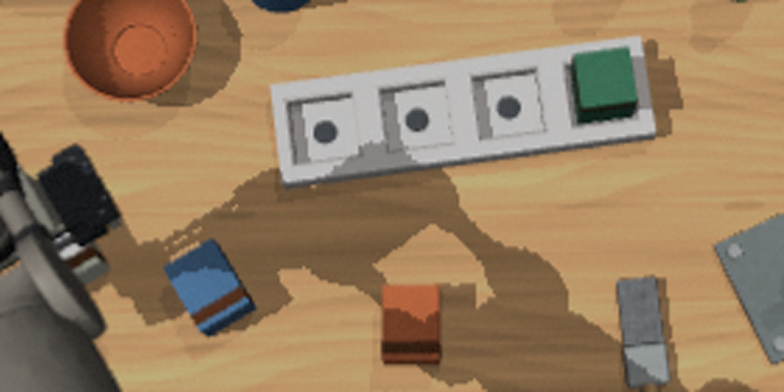

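White is between the fingers, foot edge v=227 (u 245-338). Terracotta is now at (411,323) in the top crop, still lying square. Measuring both.

```bash
cat > foot.py <<'E'
import sys
from h import *
u0,v0,u1,v1,dg,rad=map(float,sys.argv[1:7])  # foot edge top corners left,right ; dg grip dist from foot
c=read_camera("wrist"); P=onz(c,[(u0,v0),(u1,v1)],.054)[:,:2]
e=P[1]-P[0]; m=P.mean(0); n=np.array([-e[1],e[0]])/np.linalg.norm(e); n=n if n[0]>0 else -n
print("foot",m.round(4),"W",np.linalg.norm(e).round(4),"axis yaw",np.arctan2(n[1],n[0]).round(3))
g=m+dg*n if rad<-9 else m+dg*np.array([np.cos(rad),np.sin(rad)])
print("grip",g.round(4))
E
python3 foot.py 245 227 338 227 .010 -10
python3 - <<'E'
from tum import *
c=read_camera("top"); tum(c,[(383,285),(438,285),(440,354),(382,354)],[140,180],2.8,"terra")
E
```

```text
foot [0.4611 0.3929] W 0.0538 axis yaw 0.531
grip [0.4697 0.3979]
terra far [0.4452 0.0777] near [0.3795 0.078 ] L 0.0657 W (np.float64(0.0523), np.float64(0.0548)) axis yaw -0.004 -0.021 mid [0.4123 0.0779]
```

```bash
python3 go.py .4698 .399 .034 2.098
```

```text
shift [-0.0066  0.1269 -0.0099] twist -0.0 F [0.1 0.1 0.3] open 0.092 t 21.25 pos [0.47   0.4117 0.1608] tilt -1.0
```

Request:
send_rows --motion '[[[-0.0065,0.03,-0.01,0],[-0.0065,0.07,-0.01,0],[-0.0065,0.1,-0.01,0],[-0.0065,0.12,-0.01,0],[-0.0065,0.127,-0.01,0],[-0.0065,0.127,-0.01,0],[-0.0065,0.127,-0.01,0]]]'

```text
time: 21.95
tool_pos: [0.4709, 0.3989, 0.0352]
tool_rot: [-1.578, -0.002, 0.526]
contact_force: [0.0, -0.8, 0.0]
opening: 0.0917
```

```bash
python3 go.py .4698 .399 .034 2.098
```

```text
shift [-0.0009  0.0012  0.0007] twist -0.1 F [ 0.  -0.8  0. ] open 0.0917 t 21.95 pos [0.4709 0.3989 0.0352] tilt -1.0
```

Request:
send_rows --motion '[[[0,0,0,0],[0,0,0,0],[0,0,0,0],[0,0,0,0],[0,0,0,0],[0,0,0,0]]]' --gripper 0.0 --grip_force 8

```text
time: 22.55
tool_pos: [0.4707, 0.3992, 0.0354]
tool_rot: [-1.578, -0.002, 0.526]
contact_force: [-2.9, 0.8, 2.2]
opening: 0.0542
```

Request:
send_rows --motion '[[[0,-0.015,0,0],[0,-0.03,0,0],[0,-0.045,0,0],[0,-0.06,0,0],[0,-0.06,0,0]]]'

```text
time: 23.05
tool_pos: [0.4718, 0.4003, 0.0988]
tool_rot: [-1.578, -0.008, 0.526]
contact_force: [-0.5, -0.2, -2.8]
opening: 0.0546
```

```bash
python3 - <<'E'
from held import *
s=sensors.observe(); print(s["tool_pos"],s["opening"],s["contact_force"])
c=read_camera("side"); crop(c,180,320,380,470,4,"s10.png")
# target precontact: web y_r=+0.092
for y in (0.092,):
    F=C-(.051)*xr+y*yr; print(F, F-.0715*xr)
E
```

```text
[0.47183561 0.40034799 0.09884395] 0.054621256717214635 [-0.47666671 -0.21242376 -2.76831251]
[0.56082295 0.11107084] [0.48979113 0.10290196]
```

View pics/s10.png

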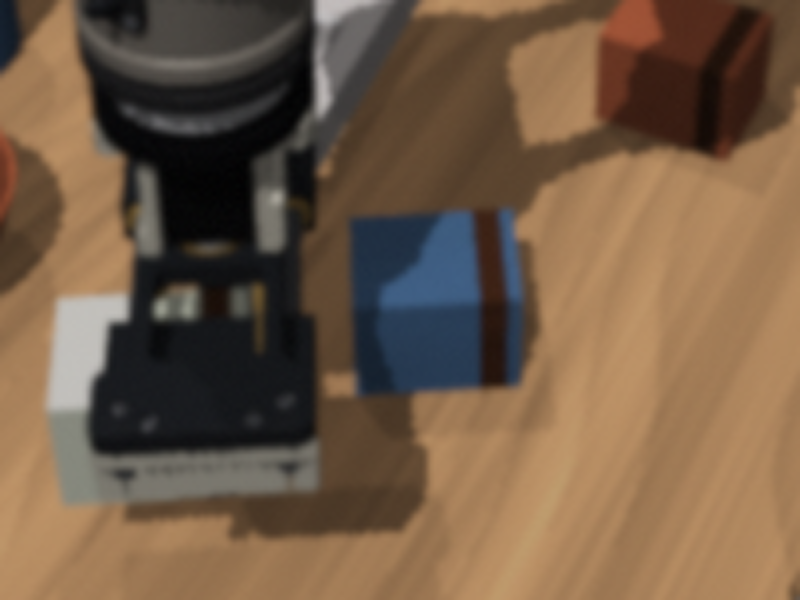

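White is held level. Carrying it high over blue to the rack front at y_r = +0.092.

```bash
python3 go.py .4898 .1029 .0628 1.685
```

```text
shift [-0.1331  0.0356 -0.266 ] twist 23.6 F [-0.6  1.2 -3.5] open 0.0543 t 23.1 pos [0.4711 0.3999 0.0973] tilt -1.0
```

Request:
send_rows --motion '[[[0,-0.03,0,0],[-0.01,-0.05,-0.02,3],[-0.03,-0.05,-0.06,6],[-0.05,-0.05,-0.1,10],[-0.07,-0.05,-0.14,14],[-0.09,-0.05,-0.18,18],[-0.11,-0.05,-0.22,22],[-0.133,-0.05,-0.266,23.6]]]' --grip_force 10

```text
time: 23.9
tool_pos: [0.4886, 0.1032, 0.1481]
tool_rot: [-1.575, -0.008, 0.112]
contact_force: [1.5, -1.1, -2.6]
opening: 0.0544
```

```bash
python3 go.py .4898 .1029 .0628 1.685
```

```text
shift [ 0.0005  0.0853 -0.0001] twist -0.1 F [ 1.5 -1.1 -2.6] open 0.0544 t 23.9 pos [0.4886 0.1032 0.1481] tilt -1.0
```

Request:
send_rows --motion '[[[0,0.02,0,0],[0,0.04,0,0],[0,0.06,0,0],[0,0.078,0,0],[0,0.085,0,0],[0,0.085,0,0],[0,0.085,0,0]]]'

```text
time: 24.6
tool_pos: [0.4896, 0.103, 0.0635]
tool_rot: [-1.575, -0.008, 0.112]
contact_force: [0.1, -0.7, -3.4]
opening: 0.0544
```

```bash
python3 go.py .4898 .1029 .0628 1.685; python3 - <<'E'
from h import *
c=read_camera("side"); crop(c,180,250,380,400,4,"s11.png")
E
```

```text
shift [ 0.0002  0.0007 -0.0001] twist -0.1 F [ 0.1 -0.7 -3.4] open 0.0544 t 24.6 pos [0.4896 0.103  0.0635] tilt -1.0
```

View pics/s11.png

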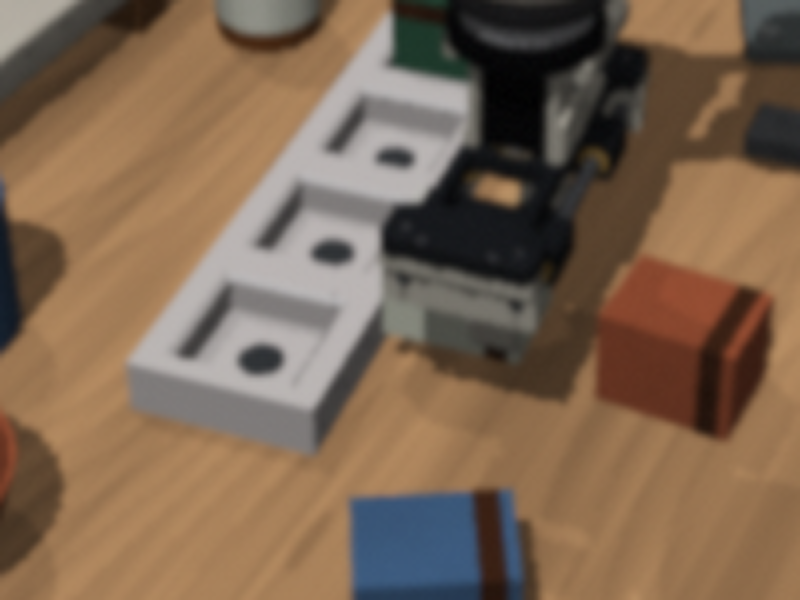

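Same configuration as before, so I'll repeat the tilt with a little more grip, since white is heavier.

Request:
send_rows --motion '[[[0.006,0,0,0],[0.011,0,0,0],[0.014,0,0,0],[0.017,-0.005,0,0],[0.02,-0.01,0,0],[0.023,-0.015,0,0],[0.027,-0.019,0,0],[0.027,-0.019,0,0]]]' --grip_force 8

```text
time: 25.45
tool_pos: [0.5177, 0.1062, 0.084]
tool_rot: [-1.575, -0.011, 0.112]
contact_force: [-1.3, -0.4, -2.2]
opening: 0.0541
```

```bash
python3 - <<'E'
from h import *
c=read_camera("side"); crop(c,180,250,380,400,4,"s12.png")
E
```

```text
(no output)
```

View pics/s12.png

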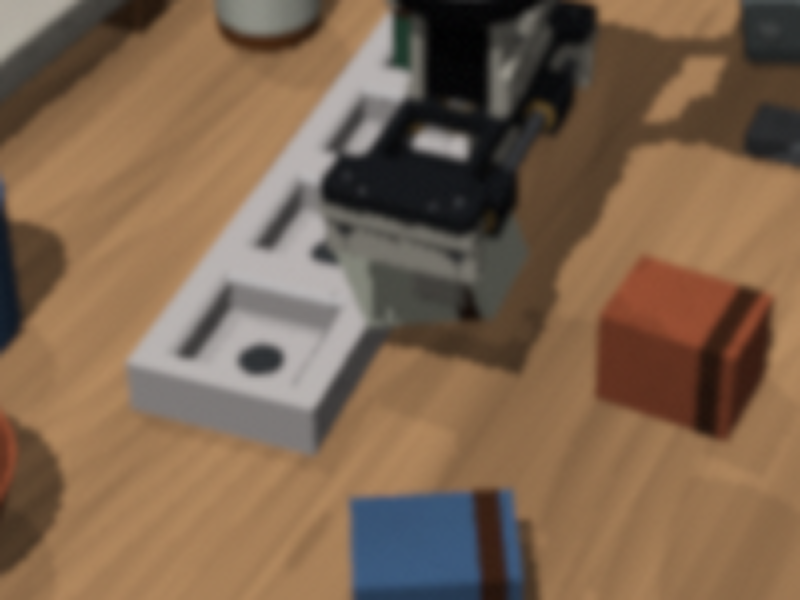

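White is tilting about the rack edge as before. Continuing the same arc and finish.

Request:
send_rows --motion '[[[0.008,-0.005,0,0],[0.015,-0.009,0,0],[0.023,-0.012,0,0],[0.032,-0.015,0,0],[0.041,-0.016,0,0],[0.05,-0.016,0,0],[0.059,-0.015,0,0],[0.062,-0.015,0,0]]]'

```text
time: 26.3
tool_pos: [0.5799, 0.1132, 0.0992]
tool_rot: [-1.575, -0.012, 0.112]
contact_force: [-1.4, -0.1, 1.0]
opening: 0.0539
```

Request:
send_rows --motion '[[[0.008,0.001,0,0],[0.015,0.003,0,0],[0.02,0.006,0,0],[0.024,0.01,0,0],[0.026,0.014,0,0],[0.026,0.016,0,0]]]'

```text
time: 26.9
tool_pos: [0.6095, 0.1164, 0.0858]
tool_rot: [-1.575, -0.02, 0.112]
contact_force: [3.3, -0.6, 10.9]
opening: 0.054
```

```bash
python3 - <<'E'
from h import *
c=read_camera("side"); crop(c,180,230,380,380,4,"s13.png")
c=read_camera("wrist"); cv2.imwrite("pics/w13.png",c["frame"][:,:,::-1])
E
```

```text
(no output)
```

View pics/s13.png

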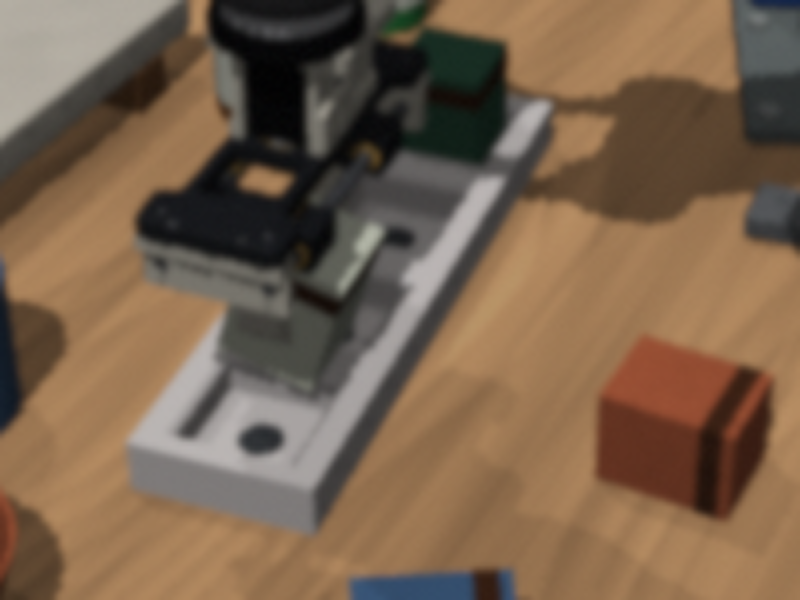

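View pics/w13.png

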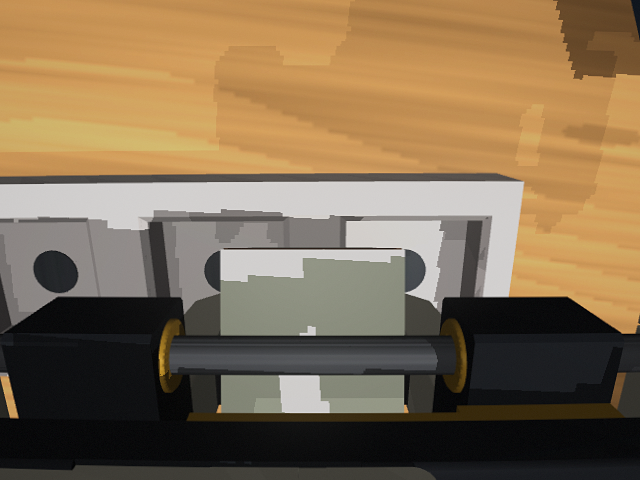

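White is nearly over but still leans about 15-20°, foot toward the robot. Its rim slid onto the web. Pushing forward and down a little more.

Request:
send_rows --motion '[[[0.004,0.002,0,0],[0.008,0.004,0,0],[0.012,0.006,0,0],[0.014,0.008,0,0],[0.014,0.008,0,0]]]' --grip_force 5

```text
time: 27.5
tool_pos: [0.624, 0.118, 0.0776]
tool_rot: [-1.575, -0.021, 0.112]
contact_force: [0.7, 0.3, 0.9]
opening: 0.054
```

```bash
python3 - <<'E'
from held import *
s=sensors.observe(); print(rk(s["tool_pos"]))
c=read_camera("side"); crop(c,180,230,380,380,4,"s14.png")
c=read_camera("wrist"); cv2.imwrite("pics/w14.png",c["frame"][:,:,::-1])
E
```

```text
[0.0125 0.0916]
```

View pics/s14.png

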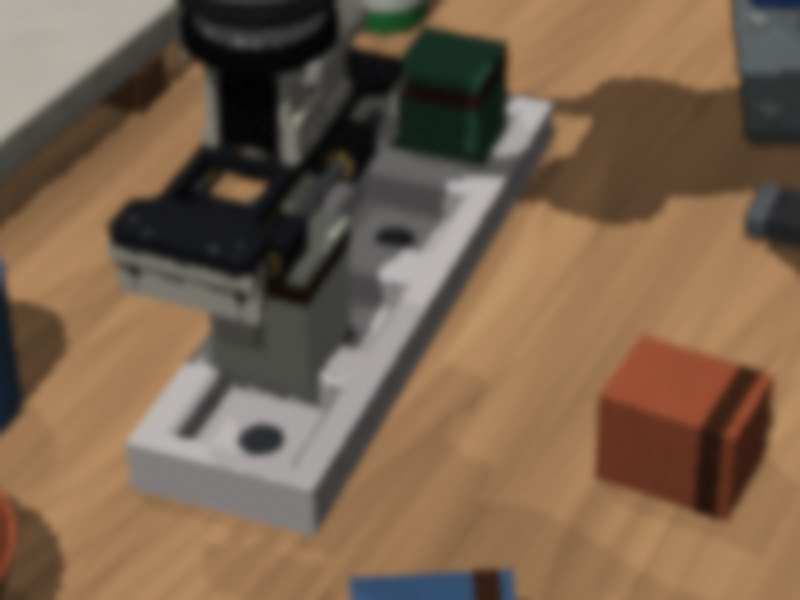

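View pics/w14.png

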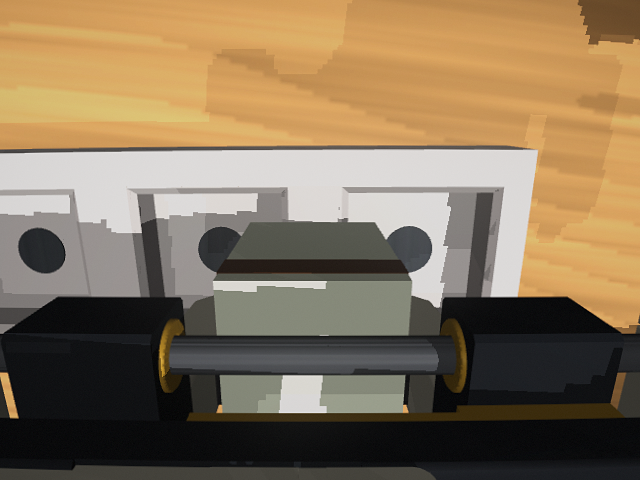

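White is now upright: rim edge v=222 (u 247-380), foot edge v=281 (u 213-412). Measuring it for the regrasp.

```bash
python3 held.py 247 222 380 .030 213 281 412 .102
```

```text
tcp rack [0.0117 0.0916] rim edge [[-0.0203, 0.0628], [-0.0203, 0.1205]] foot edge [[-0.021, 0.0646], [-0.021, 0.1185]] widths 0.057663633379446536 0.05388040834250202
```

The centre is at rack (0.006, 0.0915). The fingertips are only 22 mm above the rim and would meet the rack top in the pocket, so I'm regrasping 8 mm higher and centred.

Request:
send_rows --motion '[[[0,0,0,0],[0,0,0,0],[0,0,0,0],[-0.002,-0.004,0,0],[-0.005,-0.008,0,0],[-0.005,-0.008,0,0],[-0.005,-0.008,0,0]]]' --gripper 0.75

```text
time: 28.35
tool_pos: [0.618, 0.1173, 0.0858]
tool_rot: [-1.575, -0.02, 0.112]
contact_force: [-0.0, 0.3, -0.1]
opening: 0.069
```

Request:
send_rows --motion '[[[0,0,0,0],[0,0,0,0],[0,0,0,0],[0,0,0,0],[0,0,0,0]]]' --gripper 0.0 --grip_force 25

```text
time: 28.85
tool_pos: [0.618, 0.1173, 0.0858]
tool_rot: [-1.575, -0.02, 0.112]
contact_force: [0.4, -0.5, 1.1]
opening: 0.0541
```

```bash
python3 - <<'E'
from held import *
s=sensors.observe(); print(rk(s["tool_pos"]))
c=read_camera("wrist"); cv2.imwrite("pics/w15.png",c["frame"][:,:,::-1])
E
```

```text
[0.0065 0.0917]
```

View pics/w15.png

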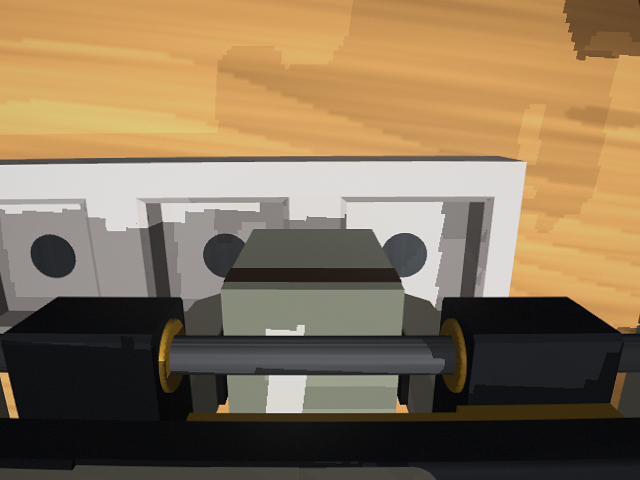

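```bash
python3 held.py 250 230 374 .030 221 289 404 .102;python3 - <<'E'
from held import *
c=read_camera("wrist"); print("rack front edge/corner",rk(onz(c,[(100,162),(300,160),(525,161)],.030)).tolist(), "dots",rk(onz(c,[(405,255),(53,256)],.008)).tolist())
E
```

```text
tcp rack [0.0066 0.0917] rim edge [[-0.0199, 0.0627], [-0.0199, 0.1192]] foot edge [[-0.0206, 0.0647], [-0.0206, 0.1183]] widths 0.05653338955227524 0.05364921558072653
rack front edge/corner [[-0.051, -0.0024], [-0.0513, 0.0858], [-0.0511, 0.1844]] dots [[-0.0008, 0.139], [-0.0003, -0.0459]]
```

White is upright and centred: x 0.0067, y 0.0915. Moving to the pocket at y = +0.138.

Request:
send_rows --motion '[[[0,-0.01,0,0],[0,-0.018,0,0],[-0.003,-0.018,0.015,0],[-0.006,-0.018,0.03,0],[-0.007,-0.018,0.0465,0],[-0.007,-0.01,0.0465,0],[-0.007,-0.005,0.0465,0],[-0.007,-0.005,0.0465,0]]]'

```text
time: 29.8
tool_pos: [0.605, 0.1626, 0.0888]
tool_rot: [-1.576, -0.017, 0.112]
contact_force: [0.5, 0.3, -2.6]
opening: 0.0538
```

```bash
python3 - <<'E'
from held import *
s=sensors.observe(); print(rk(s["tool_pos"]),s["tool_pos"],s["contact_force"].round(1),s["tool_rot"])
c=read_camera("wrist"); cv2.imwrite("pics/w16.png",c["frame"][:,:,::-1])
E
```

```text
[-0.0012  0.1382] [0.60500279 0.16260926 0.08884725] [ 0.5  0.3 -2.6] [-1.57563536 -0.0170368   0.11241137]
```

View pics/w16.png

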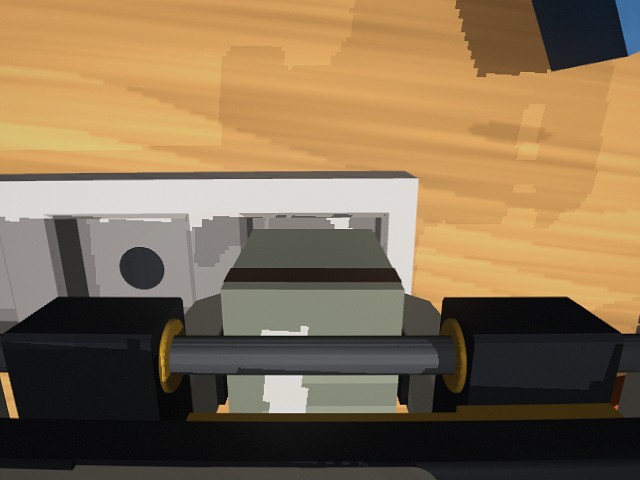

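Over the pocket, with its mouth spanning u 238-388 around the rim's 250-378. Lowering.

Request:
send_rows --motion '[[[0.001,0.004,0,0],[0.001,0.009,0,0],[0.001,0.014,0,0],[0.001,0.019,0,0],[0.001,0.023,0,0],[0.001,0.026,0,0],[0.001,0.027,0,0]]]'

```text
time: 30.55
tool_pos: [0.6067, 0.1623, 0.0637]
tool_rot: [-1.576, -0.018, 0.112]
contact_force: [-6.5, -2.3, 13.8]
opening: 0.0537
```

```bash
python3 - <<'E'
from held import *
s=sensors.observe(); print(rk(s["tool_pos"]),s["tool_pos"],s["contact_force"].round(1))
E
```

```text
[0.0005 0.1377] [0.60672798 0.16231564 0.06372123] [-6.5 -2.3 13.8]
```

22 mm drop with 14 N contact, so white is seated. Release, rise, and head for blue.

Request:
send_rows --motion '[[[0,-0.002,0,0],[0,-0.002,0,0],[0,-0.002,0,0],[0,-0.03,0,0],[0,-0.07,0,0],[-0.02,-0.1,0,0],[-0.06,-0.11,0.03,0],[-0.1,-0.11,0.06,0]]]' --gripper 1.0

```text
time: 31.35
tool_pos: [0.4998, 0.2108, 0.1735]
tool_rot: [-1.575, -0.022, 0.11]
contact_force: [-0.2, 0.8, -0.2]
opening: 0.0917
```

```bash
python3 go.py .4273 .2574 .16 2.10
```

```text
shift [-0.0672  0.0118  0.0543] twist -24.0 F [-0.2  0.8 -0.2] open 0.0917 t 31.35 pos [0.4998 0.2108 0.1735] tilt -0.9997
```

Request:
send_rows --motion '[[[-0.03,0,0.02,-8],[-0.05,0.01,0.04,-16],[-0.067,0.012,0.054,-24],[-0.067,0.012,0.054,-24],[-0.067,0.012,0.054,-24]]]'

```text
time: 31.85
tool_pos: [0.428, 0.2573, 0.16]
tool_rot: [-1.584, -0.02, 0.527]
contact_force: [-0.6, -0.3, 0.3]
opening: 0.0917
```

```bash
python3 go.py .4273 .2574 .034 2.10;  python3 - <<'E'
from h import *
c=read_camera("wrist"); cv2.imwrite("pics/w17.png",c["frame"][:,:,::-1])
c=read_camera("side"); cv2.imwrite("pics/s17.png",c["frame"][:,:,::-1])
E
```

```text
shift [-0.0031  0.126   0.0022] twist -0.1 F [-0.6 -0.3  0.3] open 0.0917 t 31.85 pos [0.428  0.2573 0.16  ] tilt -0.9997
```

View pics/w17.png

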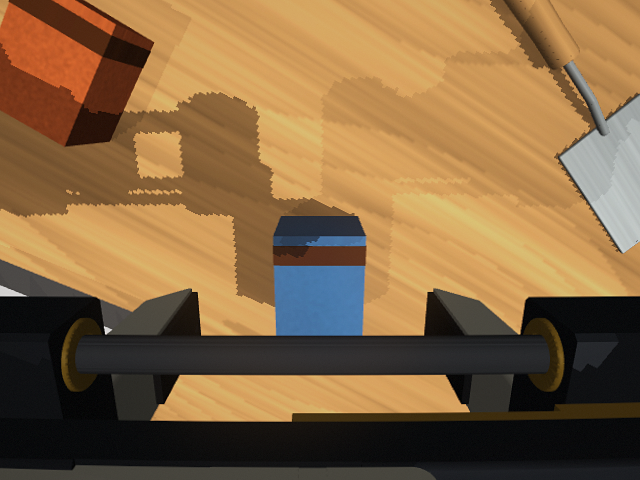

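View pics/s17.png

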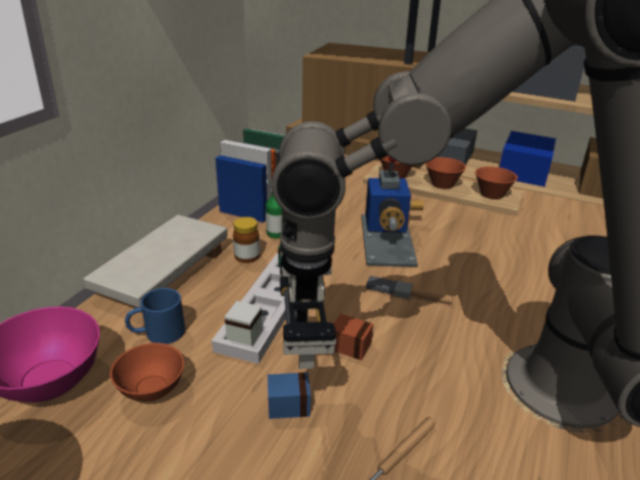

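White is seated in the pocket at (243,322). Blue is between the fingers: foot edge v=236, u 274-366.

```bash
python3 foot.py 274 236 366 236 .010 -10; python3 go.py .4273 .2574 .034 2.10
```

```text
foot [0.4187 0.254 ] W 0.0534 axis yaw 0.53
grip [0.4273 0.2591]
shift [-0.0033  0.1259  0.003 ] twist -0.2 F [ 0.3  0.1 -0. ] open 0.0922 t 32.0 pos [0.4287 0.2566 0.16  ] tilt -0.9997
```

Request:
send_rows --motion '[[[-0.003,0.03,0.004,0],[-0.003,0.07,0.004,0],[-0.003,0.1,0.004,0],[-0.003,0.12,0.004,0],[-0.003,0.126,0.004,0],[-0.003,0.126,0.004,0],[-0.003,0.126,0.004,0]]]'

```text
time: 32.7
tool_pos: [0.4281, 0.2585, 0.0347]
tool_rot: [-1.584, -0.021, 0.525]
contact_force: [0.2, 0.2, 0.4]
opening: 0.0919
```

Request:
send_rows --motion '[[[0,0,0,0],[0,0,0,0],[0,0,0,0],[0,0,0,0],[0,0,0,0],[0,0,0,0]]]' --gripper 0.0 --grip_force 8

```text
time: 33.3
tool_pos: [0.428, 0.2586, 0.0349]
tool_rot: [-1.584, -0.021, 0.525]
contact_force: [-1.0, -0.2, 2.1]
opening: 0.0545
```

Request:
send_rows --motion '[[[0,-0.015,0,0],[0,-0.03,0,0],[0,-0.045,0,0],[0,-0.06,0,0],[0,-0.06,0,0]]]'

```text
time: 33.8
tool_pos: [0.4272, 0.259, 0.0962]
tool_rot: [-1.584, -0.024, 0.525]
contact_force: [0.4, 0.7, -2.4]
opening: 0.0539
```

```bash
python3 - <<'E'
from held import *
s=sensors.observe(); print(s["tool_pos"],s["opening"],s["contact_force"])
F=C-(.051)*xr+0*yr; print(F, F-.0715*xr)
c=read_camera("side"); crop(c,180,280,380,430,4,"s18.png")
c=read_camera("top"); crop(c,140,180,420,320,2.8,"t18.png")
E
```

```text
[0.42718382 0.25898279 0.09616229] 0.05385838410116649 [ 0.37870447  0.6737179  -2.35153028]
[0.57133395 0.01967325] [0.50030213 0.01150438]
```

View pics/s18.png

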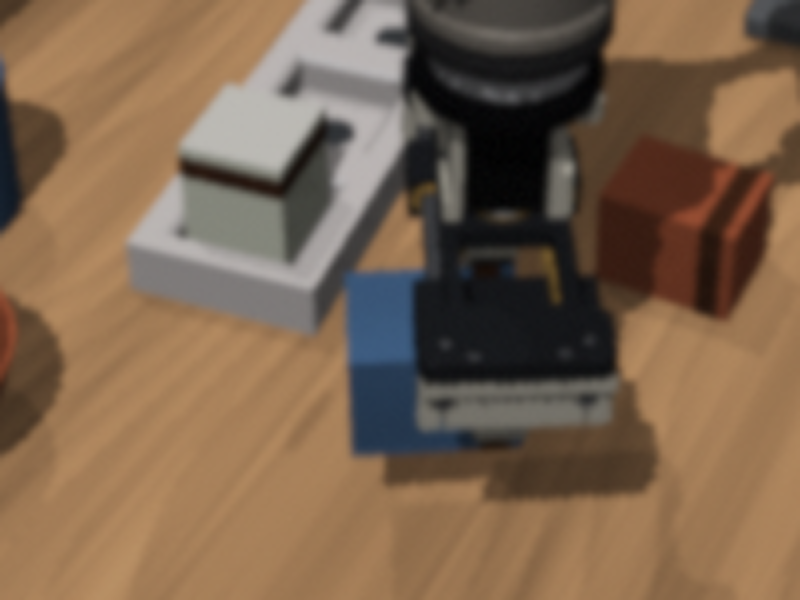

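View pics/t18.png

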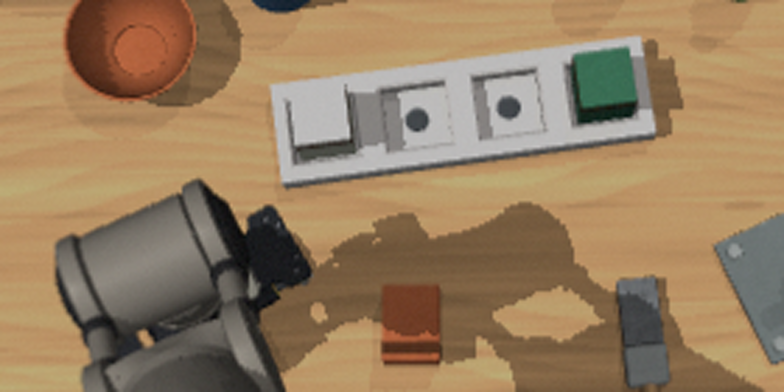

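Blue is held level. Carrying it to the rack front at y_r = 0.

```bash
python3 go.py .5003 .0115 .0628 1.685
```

```text
shift [-0.0604  0.0337 -0.2505] twist 23.5 F [-0.6 -0.2 -3. ] open 0.0536 t 33.9 pos [0.4262 0.2585 0.0945] tilt -0.9997
```

Request:
send_rows --motion '[[[0,-0.03,0,0],[0,-0.05,-0.03,3],[-0.01,-0.05,-0.07,6],[-0.02,-0.05,-0.11,10],[-0.03,-0.05,-0.15,14],[-0.045,-0.05,-0.19,18],[-0.06,-0.05,-0.23,22],[-0.06,-0.05,-0.25,23.5]]]' --grip_force 10

```text
time: 34.7
tool_pos: [0.4976, 0.009, 0.1451]
tool_rot: [-1.575, -0.022, 0.11]
contact_force: [-0.2, 1.0, -2.6]
opening: 0.0539
```

```bash
python3 go.py .5003 .0115 .0628 1.685
```

```text
shift [0.0011 0.0824 0.0025] twist -0.3 F [-0.2  1.  -2.6] open 0.0539 t 34.7 pos [0.4976 0.009  0.1451] tilt -0.9998
```

Request:
send_rows --motion '[[[0.001,0.02,0.002,0],[0.001,0.04,0.002,0],[0.001,0.06,0.002,0],[0.001,0.076,0.002,0],[0.001,0.082,0.002,0],[0.001,0.082,0.002,0],[0.001,0.082,0.002,0]]]'

```text
time: 35.4
tool_pos: [0.5004, 0.011, 0.0633]
tool_rot: [-1.575, -0.022, 0.11]
contact_force: [-0.2, -0.4, -2.7]
opening: 0.0537
```

Request:
send_rows --motion '[[[0.006,0,0,0],[0.011,0,0,0],[0.014,0,0,0],[0.017,-0.005,0,0],[0.02,-0.01,0,0],[0.023,-0.015,0,0],[0.027,-0.019,0,0],[0.027,-0.019,0,0]]]' --grip_force 7

```text
time: 36.2
tool_pos: [0.528, 0.014, 0.0839]
tool_rot: [-1.575, -0.024, 0.11]
contact_force: [-0.4, -0.0, -1.3]
opening: 0.054
```

```bash
python3 - <<'E'
from h import *
c=read_camera("side"); crop(c,180,230,380,380,4,"s19.png")
E
```

```text
(no output)
```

View pics/s19.png

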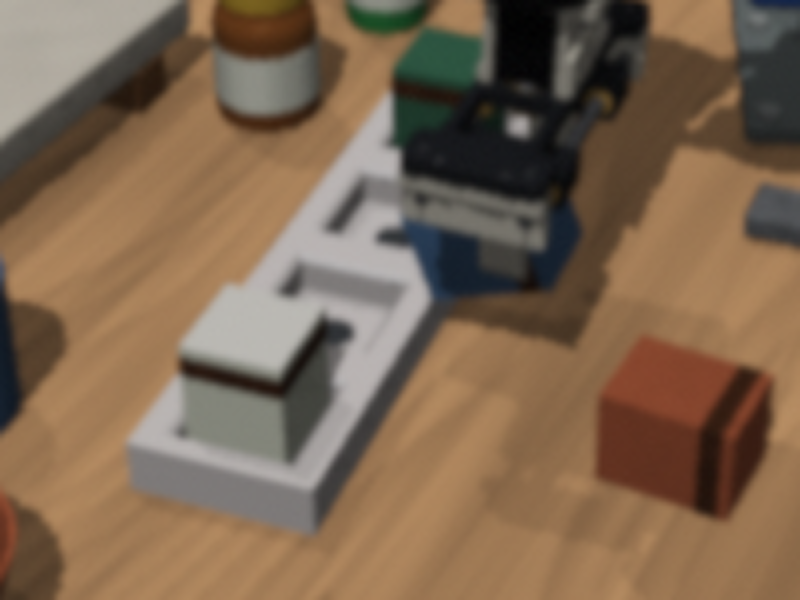

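Blue is tilting the same way. Continuing.

Request:
send_rows --motion '[[[0.008,-0.005,0,0],[0.015,-0.009,0,0],[0.023,-0.012,0,0],[0.032,-0.015,0,0],[0.041,-0.016,0,0],[0.05,-0.016,0,0],[0.059,-0.015,0,0],[0.062,-0.015,0,0]]]'

```text
time: 37.05
tool_pos: [0.59, 0.0208, 0.0996]
tool_rot: [-1.575, -0.024, 0.11]
contact_force: [0.4, -1.0, -2.7]
opening: 0.0543
```

Request:
send_rows --motion '[[[0.008,0.001,0,0],[0.015,0.003,0,0],[0.02,0.006,0,0],[0.024,0.01,0,0],[0.026,0.014,0,0],[0.026,0.016,0,0]]]'

```text
time: 37.65
tool_pos: [0.619, 0.0241, 0.0863]
tool_rot: [-1.575, -0.031, 0.11]
contact_force: [0.7, 2.8, 9.8]
opening: 0.0538
```

```bash
python3 - <<'E'
from held import *
s=sensors.observe(); print(rk(s["tool_pos"]),s["tool_pos"],s["contact_force"])
c=read_camera("side"); crop(c,180,210,380,360,4,"s20.png")
c=read_camera("wrist"); cv2.imwrite("pics/w20.png",c["frame"][:,:,::-1])
E
```

```text
[-0.0032 -0.0011] [0.61896162 0.02405716 0.08630499] [0.69094439 2.83930566 9.82712724]
```

View pics/s20.png

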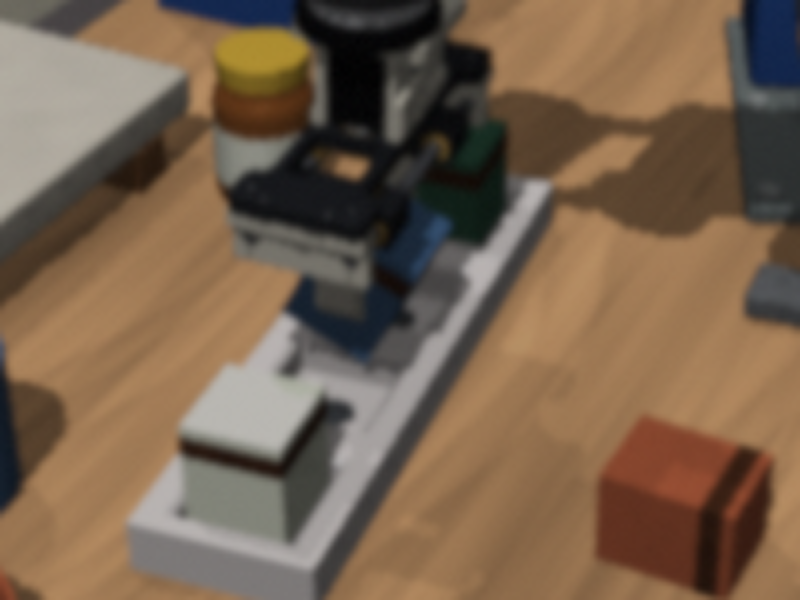

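View pics/w20.png

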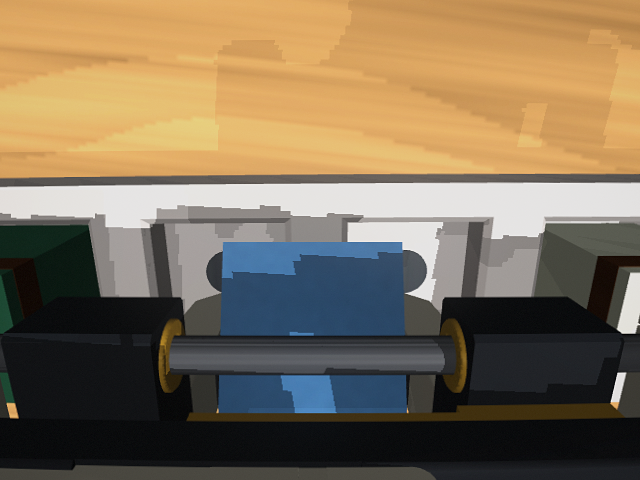

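Blue stands at about 55-60°, its edge having slid onto the web. Pushing further forward and down, as for white.

Request:
send_rows --motion '[[[0.004,0.001,0,0],[0.008,0.003,0,0],[0.012,0.005,0,0],[0.016,0.008,0,0],[0.018,0.009,0,0],[0.018,0.009,0,0]]]' --grip_force 5

```text
time: 38.35
tool_pos: [0.6375, 0.026, 0.0773]
tool_rot: [-1.575, -0.031, 0.11]
contact_force: [1.7, 0.6, 1.0]
opening: 0.0542
```

```bash
python3 - <<'E'
from held import *
s=sensors.observe(); print(rk(s["tool_pos"]),s["tool_pos"],s["contact_force"])
c=read_camera("side"); crop(c,180,210,380,360,4,"s21.png")
c=read_camera("wrist"); cv2.imwrite("pics/w21.png",c["frame"][:,:,::-1])
E
```

```text
[ 0.0154 -0.0013] [0.63745887 0.02597902 0.07731083] [1.72855874 0.60665486 0.99632452]
```

View pics/s21.png

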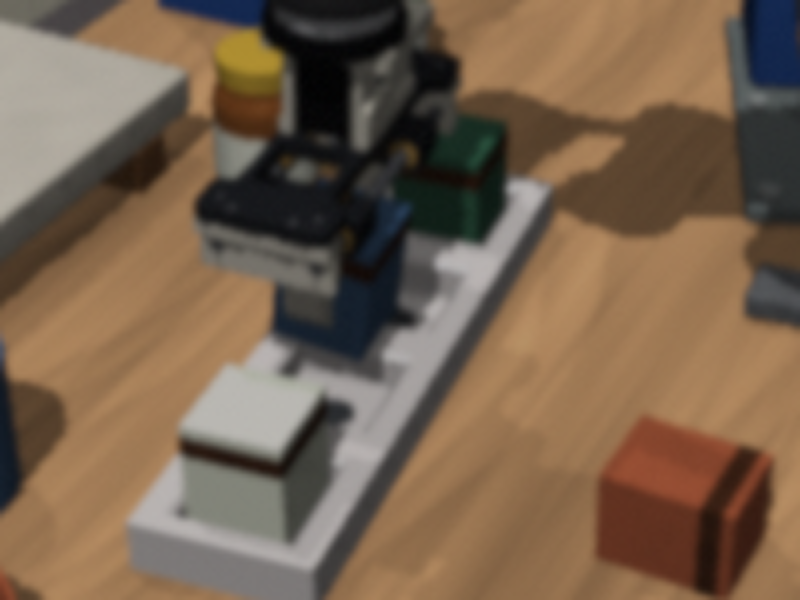

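View pics/w21.png

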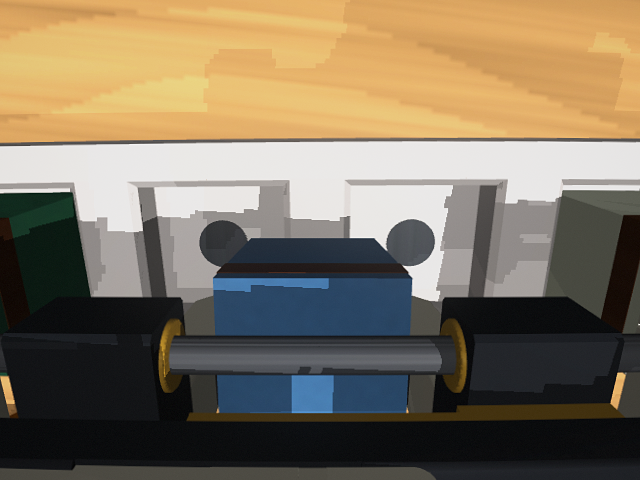

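Nearly upright, about 10° remaining: the near face shows only 39 px against 59 when square. One more small push.

Request:
send_rows --motion '[[[0.003,0.001,0,0],[0.006,0.003,0,0],[0.007,0.005,0,0],[0.007,0.006,0,0],[0.007,0.006,0,0]]]' --grip_force 4

```text
time: 38.95
tool_pos: [0.6441, 0.0266, 0.0715]
tool_rot: [-1.576, -0.03, 0.11]
contact_force: [-0.5, -0.3, 1.7]
opening: 0.054
```

```bash
python3 - <<'E'
from held import *
s=sensors.observe(); print(rk(s["tool_pos"]),s["tool_pos"],s["contact_force"])
c=read_camera("wrist"); cv2.imwrite("pics/w22.png",c["frame"][:,:,::-1])
E
```

```text
[ 0.0221 -0.0015] [0.64411955 0.02656109 0.07154264] [-0.49672377 -0.27418413  1.71077482]
```

View pics/w22.png

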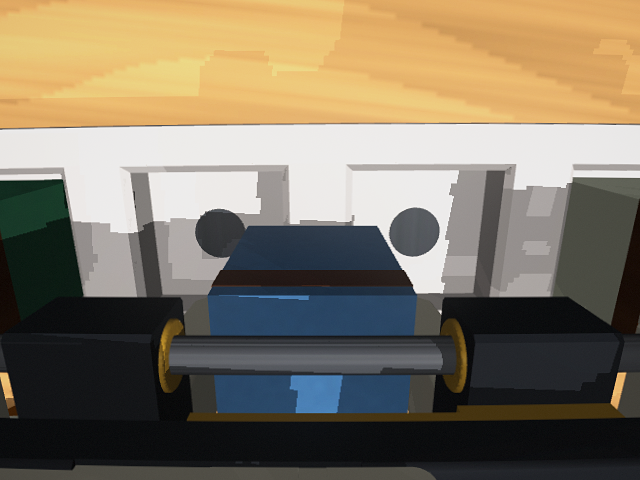

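Upright now: rim v=226, foot v=294. Measuring.

```bash
python3 held.py 246 226 380 .030 209 294 415 .102
```

```text
tcp rack [ 0.0221 -0.0015] rim edge [[-0.0095, -0.0297], [-0.0093, 0.0265]] foot edge [[-0.0101, -0.0281], [-0.01, 0.0249]] widths 0.05619665159807034 0.0529952464059771
```

Request:
send_rows --motion '[[[0,0,0,0],[0,0,0,0],[0,0,0,0],[-0.002,-0.007,0,0],[-0.005,-0.014,0,0],[-0.005,-0.014,0,0],[-0.005,-0.014,0,0]]]' --gripper 0.72

```text
time: 39.75
tool_pos: [0.6388, 0.026, 0.086]
tool_rot: [-1.576, -0.031, 0.11]
contact_force: [0.6, 0.1, 0.5]
opening: 0.0661
```

Request:
send_rows --motion '[[[0,0,0,0],[0,0,0,0],[0,0,0,0],[0,0,0,0],[0,0,0,0]]]' --gripper 0.0 --grip_force 25

```text
time: 40.25
tool_pos: [0.6388, 0.026, 0.0859]
tool_rot: [-1.576, -0.031, 0.11]
contact_force: [-1.0, -1.1, 0.7]
opening: 0.0539
```

```bash
python3 - <<'E'
from held import *
s=sensors.observe(); print(rk(s["tool_pos"]),s["tool_pos"])
c=read_camera("wrist"); cv2.imwrite("pics/w23.png",c["frame"][:,:,::-1])
E
```

```text
[ 0.0168 -0.0014] [0.63883811 0.02602384 0.08592114]
```

View pics/w23.png

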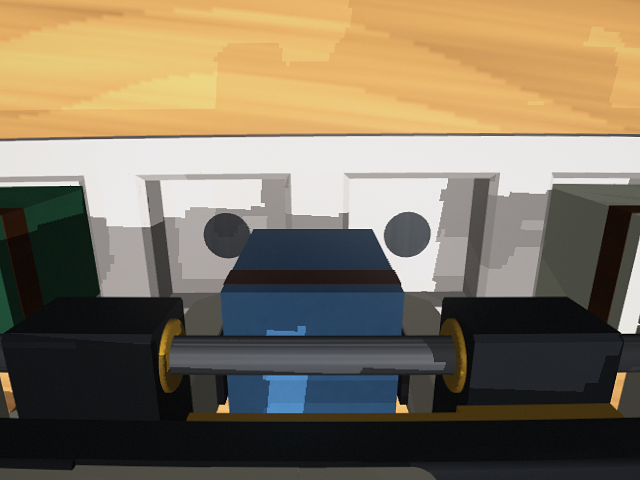

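Blue's centre is at rack (0.017, -0.0015). Moving to the pocket at y = +0.046.

Request:
send_rows --motion '[[[0,-0.01,0,0],[0,-0.018,0,0],[-0.006,-0.018,0.015,0],[-0.012,-0.018,0.03,0],[-0.017,-0.018,0.0475,0],[-0.017,-0.01,0.0475,0],[-0.017,-0.005,0.0475,0],[-0.017,-0.005,0.0475,0]]]'

```text
time: 41.1
tool_pos: [0.6159, 0.0715, 0.0888]
tool_rot: [-1.576, -0.029, 0.11]
contact_force: [0.1, -0.0, -2.6]
opening: 0.0536
```

```bash
python3 - <<'E'
from held import *
s=sensors.observe(); print(rk(s["tool_pos"]),s["tool_pos"],s["contact_force"].round(1),s["tool_rot"])
c=read_camera("wrist"); cv2.imwrite("pics/w24.png",c["frame"][:,:,::-1])
E
```

```text
[-0.0008  0.0464] [0.61594039 0.0715316  0.08884726] [ 0.1 -0.  -2.6] [-1.57567686 -0.02921303  0.1101758 ]
```

View pics/w24.png

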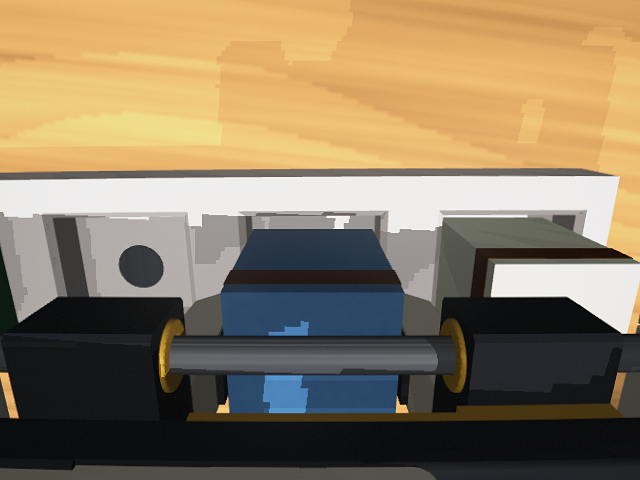

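Request:
send_rows --motion '[[[0.001,0.004,0,0],[0.001,0.009,0,0],[0.001,0.014,0,0],[0.001,0.019,0,0],[0.001,0.023,0,0],[0.001,0.026,0,0],[0.001,0.027,0,0]]]'

```text
time: 41.85
tool_pos: [0.6179, 0.0712, 0.0639]
tool_rot: [-1.576, -0.03, 0.11]
contact_force: [-7.8, -1.7, 16.5]
opening: 0.0541
```

```bash
python3 - <<'E'
from held import *
s=sensors.observe(); print(rk(s["tool_pos"]),s["tool_pos"],s["contact_force"].round(1))
E
```

```text
[0.0012 0.0459] [0.61793077 0.07123684 0.06387635] [-7.8 -1.7 16.5]
```

Seated: 22.0 mm down with contact. Release and rise, then go over terracotta.

Request:
send_rows --motion '[[[0,-0.002,0,0],[0,-0.002,0,0],[0,-0.002,0,0],[0,-0.03,0,0],[0,-0.07,0,0],[-0.02,-0.1,0,0],[-0.06,-0.11,0,0],[-0.1,-0.11,0,0]]]' --gripper 0.72

```text
time: 42.65
tool_pos: [0.5153, 0.0604, 0.1725]
tool_rot: [-1.577, -0.034, 0.11]
contact_force: [0.5, 0.4, -0.3]
opening: 0.066
```

```bash
python3 go.py .3832 .078 .16 1.555
```

```text
shift [-0.1297  0.0079  0.0321] twist 7.2 F [ 0.5  0.4 -0.3] open 0.066 t 42.65 pos [0.5153 0.0604 0.1725] tilt -0.9994
```

Request:
send_rows --motion '[[[-0.04,0,0.01,2],[-0.08,0,0.02,5],[-0.12,0,0.03,7.2],[-0.13,0.005,0.032,7.2],[-0.13,0.005,0.032,7.2]]]' --gripper 1.0

```text
time: 43.15
tool_pos: [0.3812, 0.0781, 0.1627]
tool_rot: [-1.572, -0.034, -0.015]
contact_force: [-0.4, 0.0, 1.3]
opening: 0.0917
```

```bash
python3 go.py .3832 .078 .034 1.555;  python3 - <<'E'
from h import *
c=read_camera("wrist"); cv2.imwrite("pics/w25.png",c["frame"][:,:,::-1])
E
```

```text
shift [-2.300e-03  1.287e-01  1.000e-04] twist 0.0 F [-0.4  0.   1.3] open 0.0917 t 43.15 pos [0.3812 0.0781 0.1627] tilt -0.9994
```

View pics/w25.png

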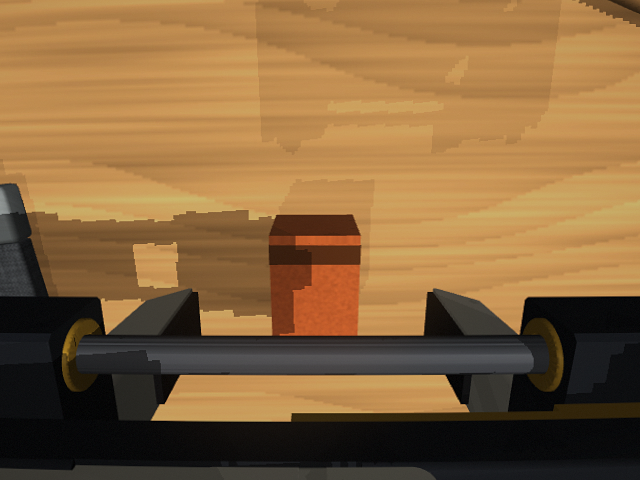

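Terracotta is square between the fingers: foot edge v=235, u 269-360.

```bash
python3 foot.py 269 235 360 235 .010 -10; python3 go.py .3832 .078 .034 1.555
```

```text
foot [0.3751 0.0789] W 0.0534 axis yaw -0.014
grip [0.3851 0.0787]
shift [-0.0054  0.1292  0.0003] twist 0.0 F [0.7 0.5 1.4] open 0.0919 t 43.25 pos [0.3839 0.0779 0.1633] tilt -0.9993
```

Request:
send_rows --motion '[[[-0.004,0.03,0.0005,0],[-0.004,0.07,0.0005,0],[-0.004,0.1,0.0005,0],[-0.004,0.12,0.0005,0],[-0.004,0.129,0.0005,0],[-0.004,0.129,0.0005,0],[-0.004,0.129,0.0005,0]]]'

```text
time: 43.95
tool_pos: [0.3855, 0.0781, 0.0347]
tool_rot: [-1.572, -0.037, -0.016]
contact_force: [0.2, 0.2, 0.9]
opening: 0.092
```

Request:
send_rows --motion '[[[0,0,0,0],[0,0,0,0],[0,0,0,0],[0,0,0,0],[0,0,0,0],[0,0,0,0]]]' --gripper 0.0 --grip_force 8

```text
time: 44.55
tool_pos: [0.3856, 0.0781, 0.0349]
tool_rot: [-1.572, -0.038, -0.016]
contact_force: [-0.1, 0.1, 2.7]
opening: 0.054
```

Request:
send_rows --motion '[[[0,-0.015,0,0],[0,-0.03,0,0],[0,-0.045,0,0],[0,-0.06,0,0],[0,-0.06,0,0]]]'

```text
time: 45.05
tool_pos: [0.3841, 0.0783, 0.0959]
tool_rot: [-1.572, -0.04, -0.016]
contact_force: [0.2, 1.0, -1.9]
opening: 0.0542
```

```bash
python3 - <<'E'
from held import *
s=sensors.observe(); print(s["tool_pos"],s["opening"],s["contact_force"])
F=C-(.051)*xr-.046*yr; G=F-.0715*xr; print(F, G)
E
python3 go.py .5055 -.0342 .0628 1.685
```

```text
[0.38408276 0.07830018 0.09594275] 0.054156831069200675 [ 0.22464147  0.96056163 -1.91896882]
[ 0.57658945 -0.02602554] [ 0.50555762 -0.03419442]
shift [ 0.1217  0.0382 -0.1106] twist -7.4 F [ 0.2  1.  -1.9] open 0.0542 t 45.05 pos [0.3841 0.0783 0.0959] tilt -0.9992
```

Request:
send_rows --motion '[[[0.02,0,-0.02,-1],[0.045,0,-0.04,-3],[0.07,0,-0.065,-5],[0.095,0,-0.09,-7.4],[0.122,0.01,-0.1105,-7.4],[0.122,0.02,-0.1105,-7.4],[0.122,0.035,-0.1105,-7.4],[0.122,0.038,-0.1105,-7.4]]]' --grip_force 9

```text
time: 45.85
tool_pos: [0.5037, -0.0337, 0.0604]
tool_rot: [-1.575, -0.035, 0.113]
contact_force: [0.4, -0.6, -2.1]
opening: 0.0541
```

```bash
python3 go.py .5055 -.0342 .0628 1.685; python3 - <<'E'
from h import *
c=read_camera("side"); crop(c,200,210,400,360,4,"s26.png")
E
```

```text
shift [ 0.0018 -0.0023 -0.0007] twist -0.1 F [ 0.4 -0.6 -2.1] open 0.0541 t 45.85 pos [ 0.5037 -0.0337  0.0604] tilt -0.9994
```

View pics/s26.png

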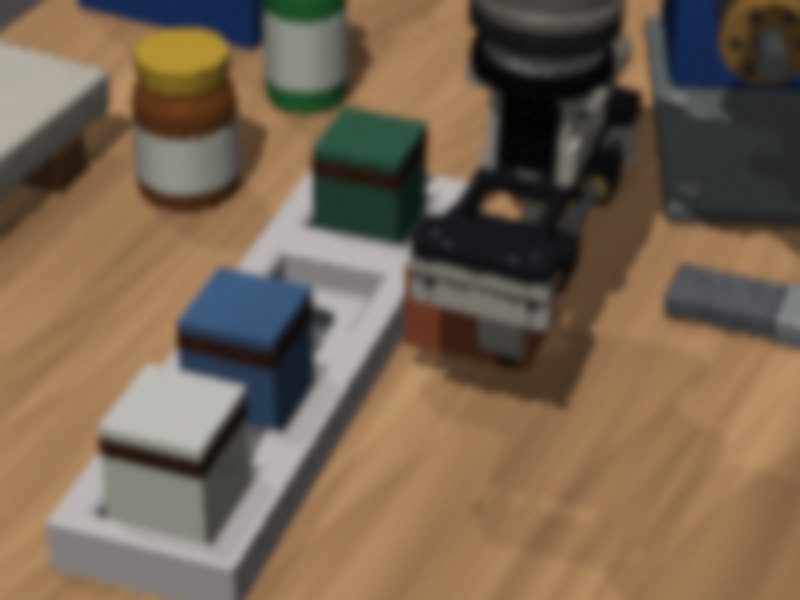

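Terracotta is ready in front of the free pocket. Repeating the arc with a lighter grip, which kept green's edge from sliding.

Request:
send_rows --motion '[[[0.007,-0.002,0,0],[0.012,-0.002,0,0],[0.016,-0.002,0,0],[0.019,-0.007,0,0],[0.022,-0.012,0,0],[0.025,-0.017,0,0],[0.029,-0.021,0,0],[0.029,-0.021,0,0]]]' --grip_force 5

```text
time: 46.7
tool_pos: [0.5334, -0.0304, 0.084]
tool_rot: [-1.577, -0.039, 0.114]
contact_force: [-0.2, -0.2, -1.6]
opening: 0.0541
```

```bash
python3 - <<'E'
from held import *
s=sensors.observe(); print(rk(s["tool_pos"]),s["tool_pos"],s["contact_force"])
c=read_camera("side"); crop(c,200,210,400,360,4,"s27.png")
E
```

```text
[-0.0944 -0.0455] [ 0.53344859 -0.03043445  0.08403397] [-0.19718492 -0.22918324 -1.58277127]
```

View pics/s27.png

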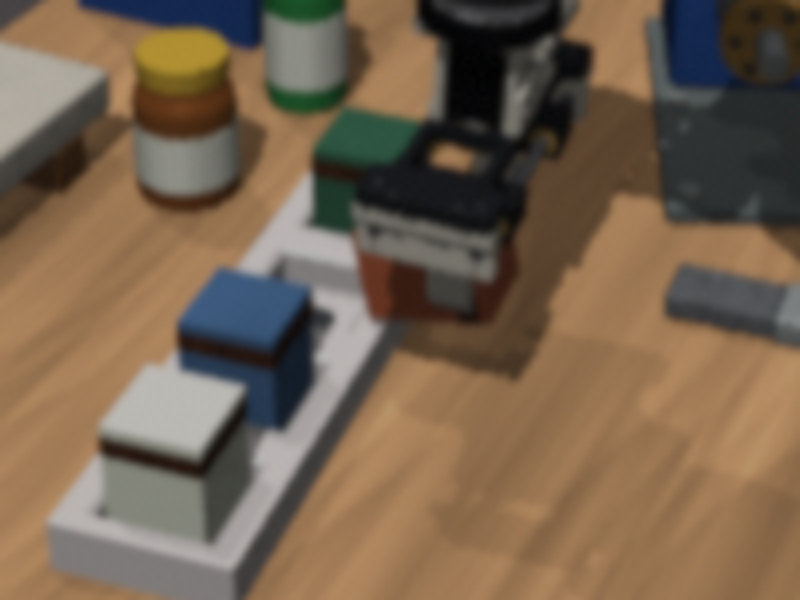

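Request:
send_rows --motion '[[[0.008,-0.003,0,0],[0.015,-0.007,0,0],[0.023,-0.01,0,0],[0.031,-0.012,0,0],[0.038,-0.013,0,0],[0.038,-0.013,0,0]]]'

```text
time: 47.35
tool_pos: [0.5711, -0.026, 0.098]
tool_rot: [-1.576, -0.038, 0.114]
contact_force: [-0.5, 0.4, -1.0]
opening: 0.054
```

```bash
python3 - <<'E'
from held import *
s=sensors.observe(); print(rk(s["tool_pos"]),s["tool_pos"],s["contact_force"])
c=read_camera("side"); crop(c,200,200,400,350,4,"s28.png")
E
```

```text
[-0.0564 -0.0453] [ 0.57112749 -0.0259701   0.09800527] [-0.48294712  0.38980581 -0.99673896]
```

View pics/s28.png

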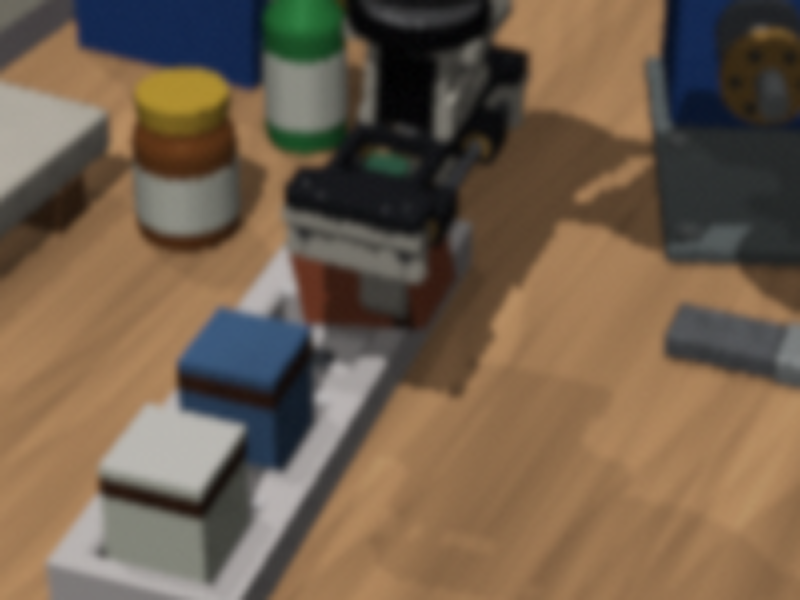

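Here the edge slipped over the rack's top at only about 20° of tilt. Backing off to re-engage lower on the rack face.

Request:
send_rows --motion '[[[-0.02,-0.005,0,0],[-0.04,-0.005,0,0],[-0.058,-0.003,0,0],[-0.058,0.01,0,0],[-0.058,0.02,0,0],[-0.058,0.022,0,0],[-0.058,0.022,0,0]]]'

```text
time: 48.1
tool_pos: [0.5135, -0.0325, 0.0731]
tool_rot: [-1.576, -0.036, 0.114]
contact_force: [0.7, -0.5, -2.2]
opening: 0.0538
```

```bash
python3 - <<'E'
from held import *
s=sensors.observe(); print(rk(s["tool_pos"]),s["tool_pos"],s["contact_force"])
c=read_camera("side"); crop(c,200,200,400,350,4,"s29.png")
c=read_camera("wrist"); cv2.imwrite("pics/w29.png",c["frame"][:,:,::-1])
E
```

```text
[-0.1144 -0.0452] [ 0.51352848 -0.03249643  0.0731177 ] [ 0.67441772 -0.50223103 -2.22857876]
```

View pics/s29.png

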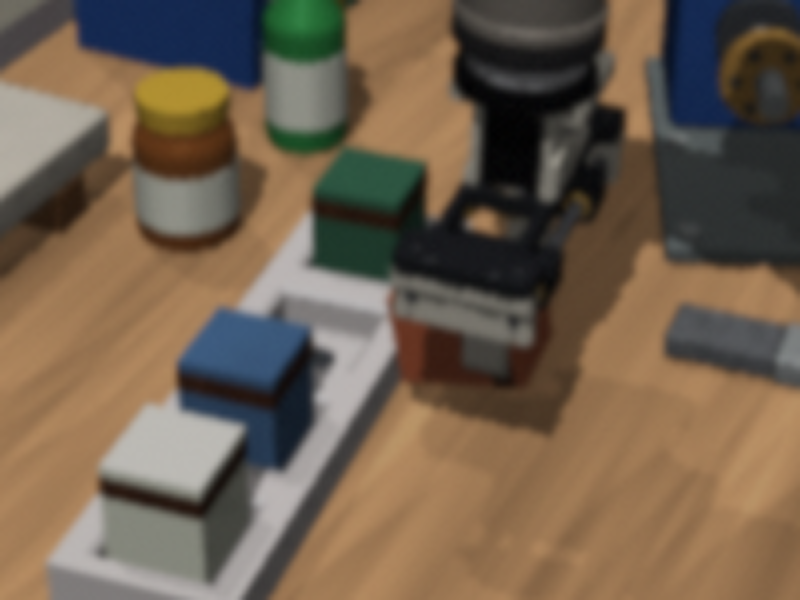

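Request:
send_rows --motion '[[[0.006,0.004,0,0],[0.01,0.004,0,0],[0.014,0.003,0,0],[0.018,-0.001,0,0],[0.022,-0.005,0,0],[0.026,-0.008,0,0],[0.031,-0.011,0,0],[0.031,-0.011,0,0]]]'

```text
time: 49.0
tool_pos: [0.5455, -0.029, 0.0866]
tool_rot: [-1.577, -0.039, 0.114]
contact_force: [-0.5, -0.7, -1.8]
opening: 0.0537
```

```bash
python3 - <<'E'
from held import *
s=sensors.observe(); print(rk(s["tool_pos"]),s["tool_pos"],s["contact_force"])
c=read_camera("side"); crop(c,200,200,400,350,4,"s30.png")
E
```

```text
[-0.0823 -0.0454] [ 0.54545905 -0.02897996  0.08662133] [-0.52964565 -0.65241449 -1.78506364]
```

View pics/s30.png

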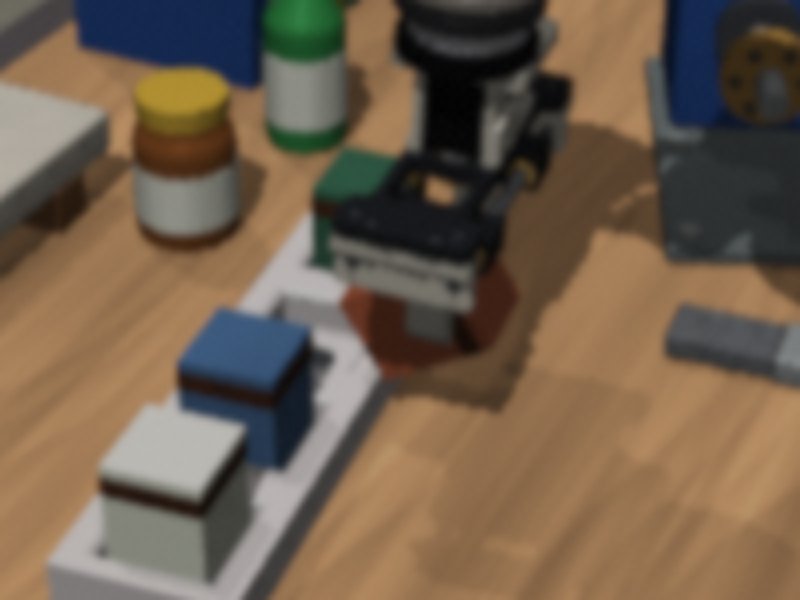

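Terracotta is at about 40°, with its lower edge held by the rack's front face. Continuing the arc.

Request:
send_rows --motion '[[[0.007,-0.002,0,0],[0.014,-0.003,0,0],[0.021,-0.004,0,0],[0.028,-0.004,0,0],[0.035,-0.004,0,0],[0.042,-0.003,0,0],[0.042,-0.003,0,0]]]'

```text
time: 49.75
tool_pos: [0.5878, -0.0241, 0.0907]
tool_rot: [-1.577, -0.04, 0.114]
contact_force: [0.6, -0.2, -0.4]
opening: 0.0543
```

```bash
python3 - <<'E'
from held import *
s=sensors.observe(); print(rk(s["tool_pos"]),s["tool_pos"],s["contact_force"])
c=read_camera("side"); crop(c,200,200,400,350,4,"s31.png")
E
```

```text
[-0.0396 -0.0454] [ 0.58782013 -0.02413967  0.09068917] [ 0.61975182 -0.18698144 -0.39715578]
```

View pics/s31.png

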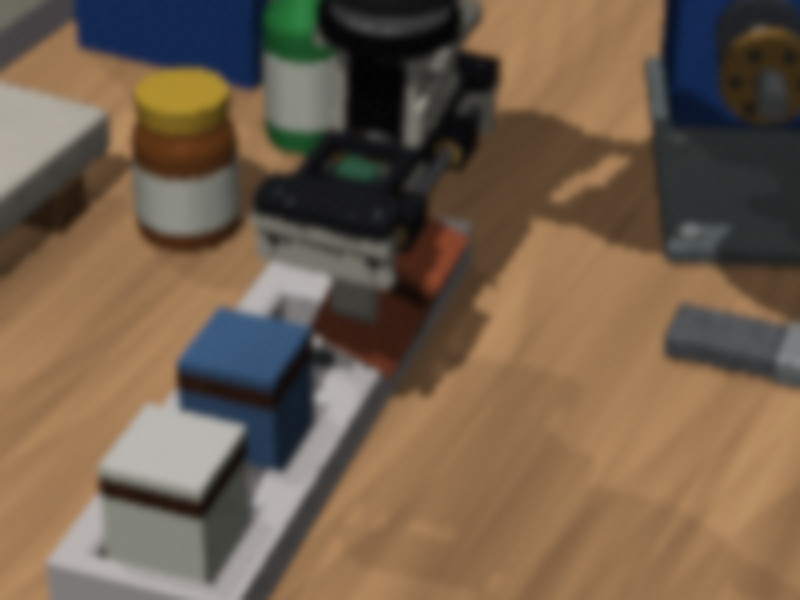

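Request:
send_rows --motion '[[[0.008,0,0,0],[0.015,0.001,0,0],[0.022,0.003,0,0],[0.028,0.005,0,0],[0.032,0.007,0,0],[0.032,0.008,0,0]]]'

```text
time: 50.4
tool_pos: [0.6206, -0.0205, 0.0841]
tool_rot: [-1.577, -0.042, 0.114]
contact_force: [3.3, 0.4, 3.6]
opening: 0.054
```

```bash
python3 - <<'E'
from held import *
s=sensors.observe(); print(rk(s["tool_pos"]),s["tool_pos"],s["contact_force"])
c=read_camera("side"); crop(c,200,200,400,350,4,"s32.png")
c=read_camera("wrist"); cv2.imwrite("pics/w32.png",c["frame"][:,:,::-1])
E
```

```text
[-0.0066 -0.0456] [ 0.62064238 -0.02054611  0.08408294] [3.33369939 0.41980077 3.62677404]
```

View pics/s32.png

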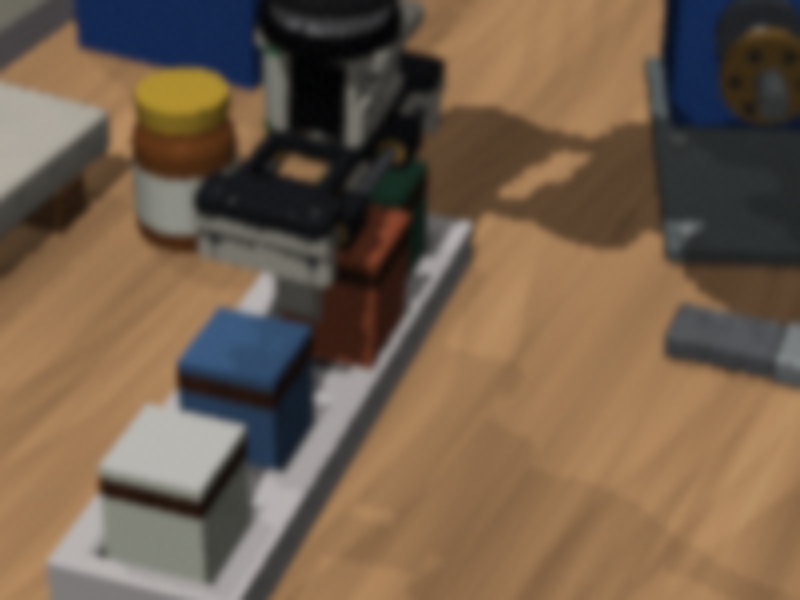

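View pics/w32.png

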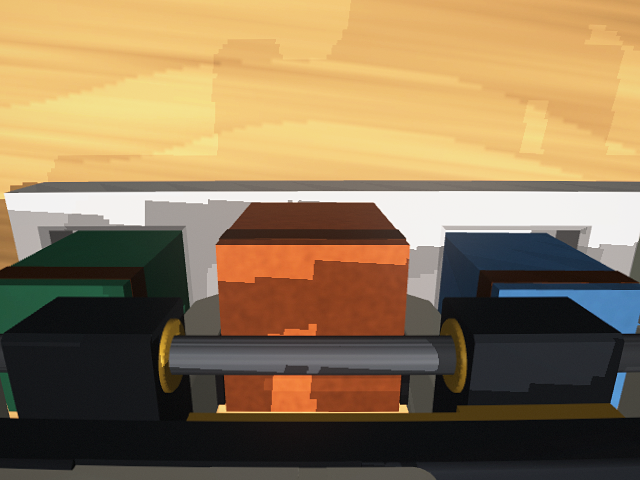

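Nearly upright. One last nudge.

Request:
send_rows --motion '[[[0.004,0.001,0,0],[0.008,0.002,0,0],[0.01,0.003,0,0],[0.01,0.003,0,0],[0.01,0.003,0,0]]]'

```text
time: 51.0
tool_pos: [0.63, -0.0194, 0.0813]
tool_rot: [-1.577, -0.041, 0.114]
contact_force: [0.1, -0.8, -2.1]
opening: 0.0541
```

```bash
python3 - <<'E'
from held import *
s=sensors.observe(); print(rk(s["tool_pos"]),s["tool_pos"],s["contact_force"])
c=read_camera("side"); crop(c,200,200,400,350,4,"s33.png")
c=read_camera("wrist"); cv2.imwrite("pics/w33.png",c["frame"][:,:,::-1])
E
```

```text
[ 0.0028 -0.0455] [ 0.62999081 -0.01943125  0.08127592] [ 0.08176865 -0.84618809 -2.10982144]
```

View pics/s33.png

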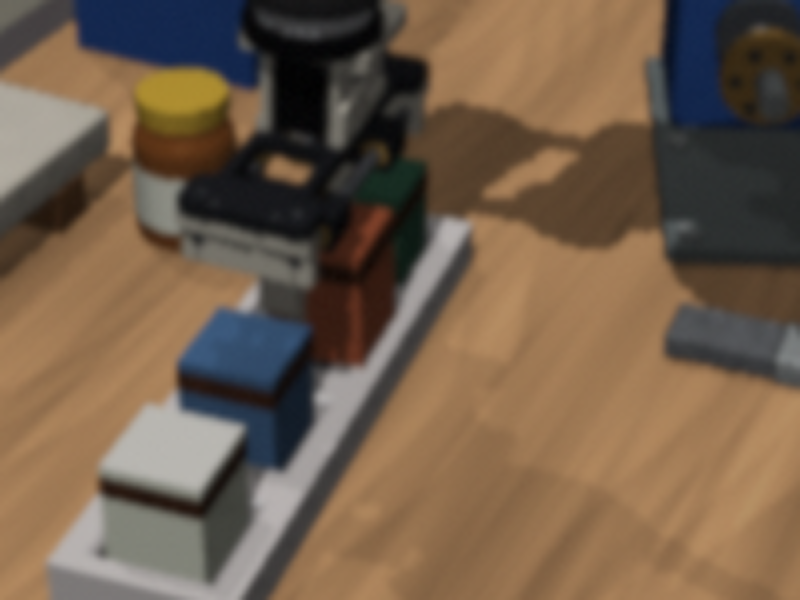

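View pics/w33.png

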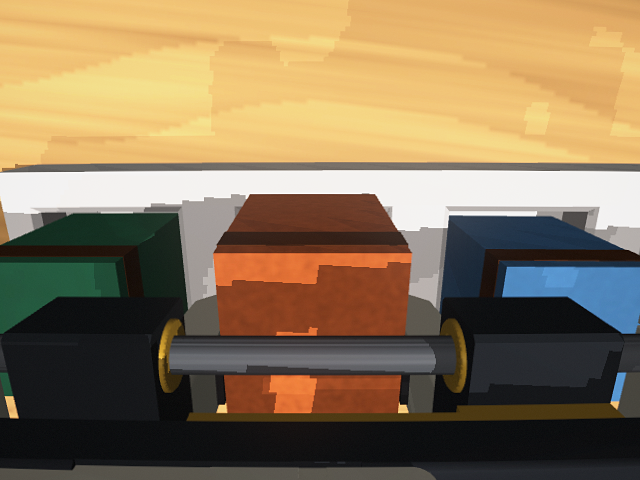

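Terracotta now hangs upright in the grip (contact force is just its weight). Solving its edges from the known 54 mm width.

```bash
python3 - <<'E'
from held import *
c=read_camera("wrist")
s=sensors.observe(); print(rk(s["tool_pos"]),s["tool_pos"])
for nm,p,q in (("rim",(250,194),(378,194)),("foot",(215,252),(411,252))):
    for z in np.arange(.0,.125,.006):
        P=onz(c,[p,q],z); w=np.linalg.norm(P[0]-P[1])
        if abs(w-.054)<.003: print(nm,round(z,3),w.round(4),rk(P).mean(0).round(4))
E
```

```text
[ 0.0026 -0.0456] [ 0.62981372 -0.0194558   0.08130236]
rim 0.03 0.0553 [-0.0402 -0.0455]
rim 0.036 0.0535 [-0.0414 -0.0455]
rim 0.042 0.0517 [-0.0425 -0.0455]
foot 0.096 0.0563 [-0.036  -0.0457]
foot 0.102 0.0534 [-0.038  -0.0456]
```

The near face is at x ≈ -0.039, so the centre is at about -0.012 with tilt under 3°. The fingertips are 26 mm above the rim, which clears. I'll lift slightly, shift 12 mm forward, and lower it into the pocket with a light grip so it can seat flat.

Request:
send_rows --motion '[[[0,-0.006,0,0],[0,-0.01,0,0],[0.006,-0.01,0,0],[0.0125,-0.01,0,0],[0.0125,-0.01,0,0],[0.0125,-0.01,0,0]]]' --grip_force 8

```text
time: 51.75
tool_pos: [0.6418, -0.0179, 0.0915]
tool_rot: [-1.577, -0.04, 0.115]
contact_force: [0.1, 0.5, -3.0]
opening: 0.0538
```

```bash
python3 - <<'E'
from held import *
s=sensors.observe(); print(rk(s["tool_pos"]),s["tool_pos"],s["contact_force"])
c=read_camera("wrist"); cv2.imwrite("pics/w34.png",c["frame"][:,:,::-1])
E
```

```text
[ 0.0147 -0.0454] [ 0.64183134 -0.01790163  0.09146152] [ 0.14910809  0.54184858 -2.966682  ]
```

View pics/w34.png

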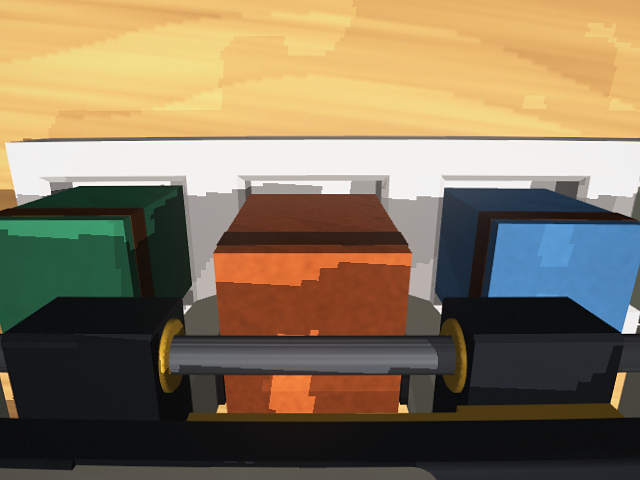

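The pocket's near edge (v≈178) and side edges (u 240-388) clear the rim. Lowering in two parts.

Request:
send_rows --motion '[[[0,0.005,0,0],[0,0.01,0,0],[0,0.014,0,0],[0,0.018,0,0],[0,0.022,0,0],[0,0.022,0,0]]]'

```text
time: 52.4
tool_pos: [0.6421, -0.0179, 0.0686]
tool_rot: [-1.577, -0.039, 0.114]
contact_force: [-0.3, -0.5, -1.1]
opening: 0.0539
```

```bash
python3 - <<'E'
from held import *
s=sensors.observe(); print(rk(s["tool_pos"]),s["tool_pos"],s["contact_force"])
c=read_camera("wrist"); cv2.imwrite("pics/w35.png",c["frame"][:,:,::-1])
E
```

```text
[ 0.0151 -0.0454] [ 0.64214683 -0.0179242   0.06864517] [-0.29523284 -0.49707962 -1.12011632]
```

View pics/w35.png

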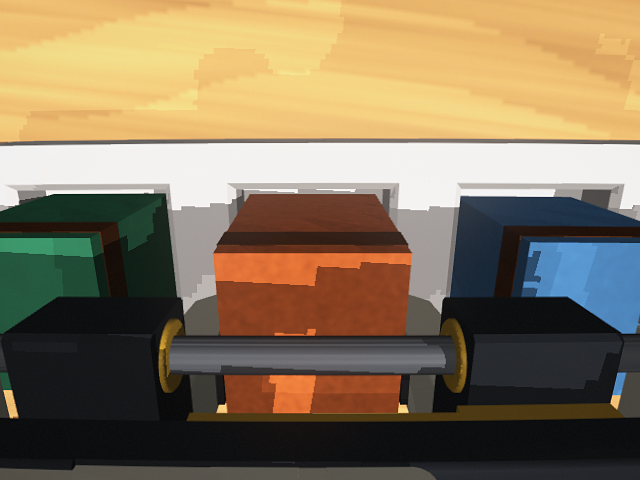

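Entering freely. Lowering to floor contact.

Request:
send_rows --motion '[[[0,0.003,0,0],[0,0.006,0,0],[0,0.008,0,0],[0,0.0095,0,0],[0,0.0095,0,0]]]' --grip_force 5

```text
time: 52.95
tool_pos: [0.6429, -0.0179, 0.0601]
tool_rot: [-1.577, -0.04, 0.115]
contact_force: [-1.3, 0.0, 2.1]
opening: 0.054
```

```bash
python3 - <<'E'
from held import *
s=sensors.observe(); print(rk(s["tool_pos"]),s["tool_pos"],s["contact_force"])
c=read_camera("side"); crop(c,200,200,400,350,4,"s36.png")
E
```

```text
[ 0.0158 -0.0456] [ 0.64292669 -0.01794524  0.06013581] [-1.25600094  0.04455536  2.05718029]
```

View pics/s36.png

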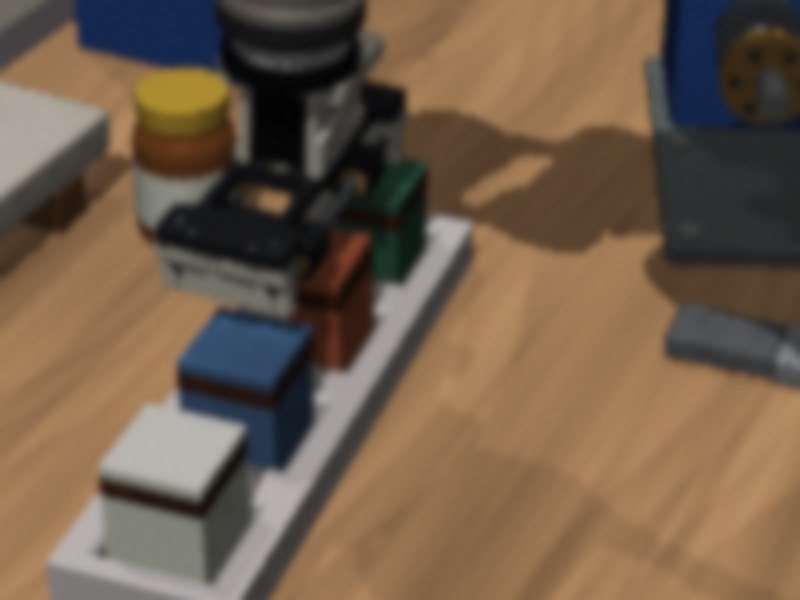

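Contact on the floor. Release, rise and back off to the left rear for a clear look.

Request:
send_rows --motion '[[[0,0,0,0],[0,0,0,0],[0,0,0,0],[0,-0.03,0,0],[0,-0.07,0,0],[0,-0.12,0,0],[-0.04,-0.17,0,0],[-0.09,-0.22,0,0]]]' --gripper 0.72

```text
time: 53.8
tool_pos: [0.5694, -0.0252, 0.2541]
tool_rot: [-1.577, -0.042, 0.115]
contact_force: [-0.2, -0.5, 0.9]
opening: 0.0664
```

Request:
send_rows --motion '[[[-0.04,0,-0.05,0],[-0.08,0,-0.1,0],[-0.1,0,-0.15,0],[-0.1,0,-0.2,0],[-0.1,0,-0.22,0]]]' --gripper 0.0

```text
time: 54.3
tool_pos: [0.4943, -0.2571, 0.252]
tool_rot: [-1.578, -0.042, 0.115]
contact_force: [1.3, 0.6, -0.1]
opening: 0.0307
```

```bash
python3 - <<'E'
from held import *
s=sensors.observe(); print(s["tool_pos"],s["time"])
c=read_camera("side"); cv2.imwrite("pics/s37.png",c["frame"][:,:,::-1])
c=read_camera("top"); crop(c,225,185,385,255,5,"t37.png")
E
```

```text
[ 0.49433877 -0.25705788  0.25197479] 54.3
```

View pics/s37.png

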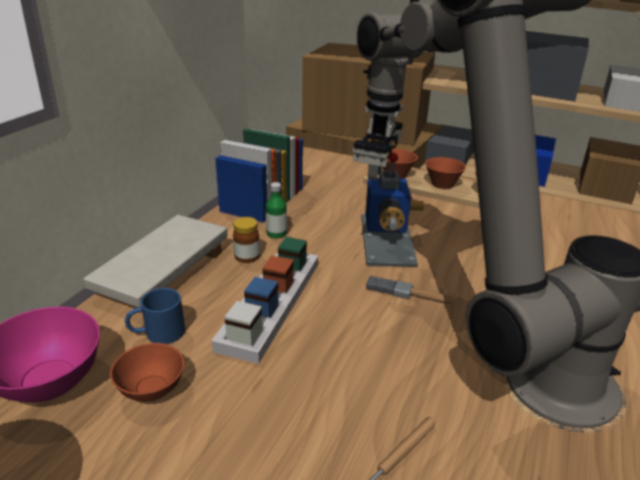

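View pics/t37.png

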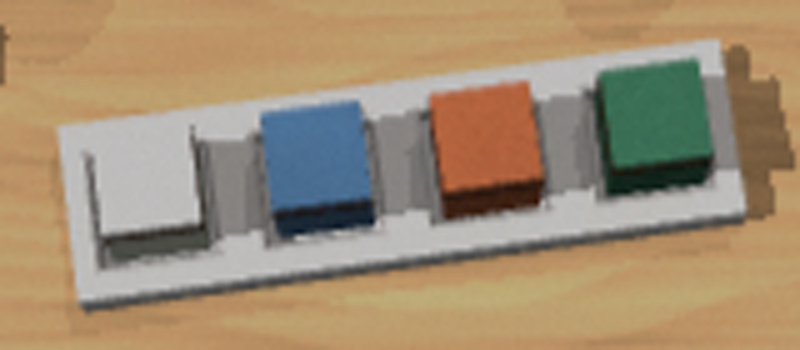

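All four tumblers are mouth-down in pockets. Checking the foot face centres at z = 0.080 against the pocket centres.

```bash
python3 - <<'E'
from held import *
c=read_camera("top")
Q={"white":[(92,150),(193,130),(201,222),(100,238)],"blue":[(261,115),(358,100),(372,192),(275,208)],"terra":[(430,96),(527,82),(542,176),(442,193)],"green":[(598,73),(697,58),(712,152),(610,168)]}
for k,q in Q.items():
    P=onz(c,(np.array(q)+.5)/5-.5+[225,185],.080)
    print(k,rk(P.mean(0)),[np.linalg.norm(P[i]-P[(i+1)%4]).round(3) for i in range(4)])
crop(c,395,215,525,315,6,"t38.png")
cs=read_camera("side"); crop(cs,210,225,330,365,5,"s38.png")
E
```

```text
white [-0.0019  0.1366] [np.float64(0.055), np.float64(0.051), np.float64(0.054), np.float64(0.048)]
blue [0.003  0.0446] [np.float64(0.053), np.float64(0.051), np.float64(0.052), np.float64(0.052)]
terra [ 0.0003 -0.0462] [np.float64(0.053), np.float64(0.052), np.float64(0.054), np.float64(0.054)]
green [ 0.0012 -0.1379] [np.float64(0.054), np.float64(0.053), np.float64(0.055), np.float64(0.053)]
```

View pics/s38.png

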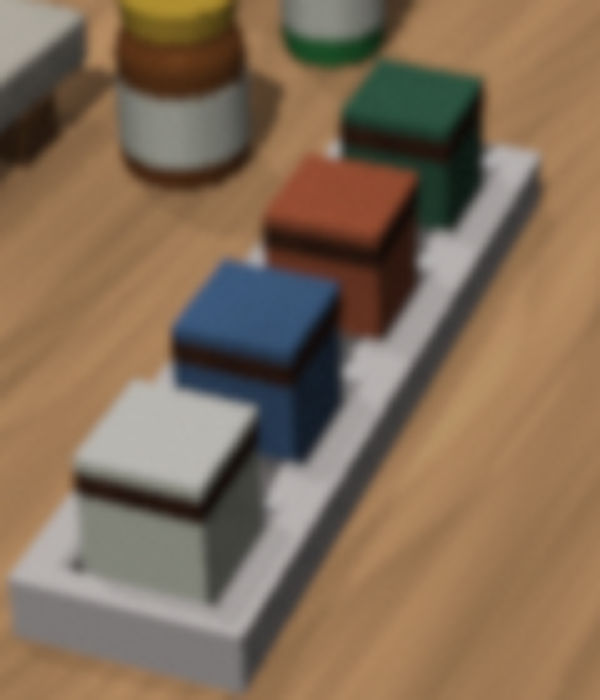

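View pics/t38.png

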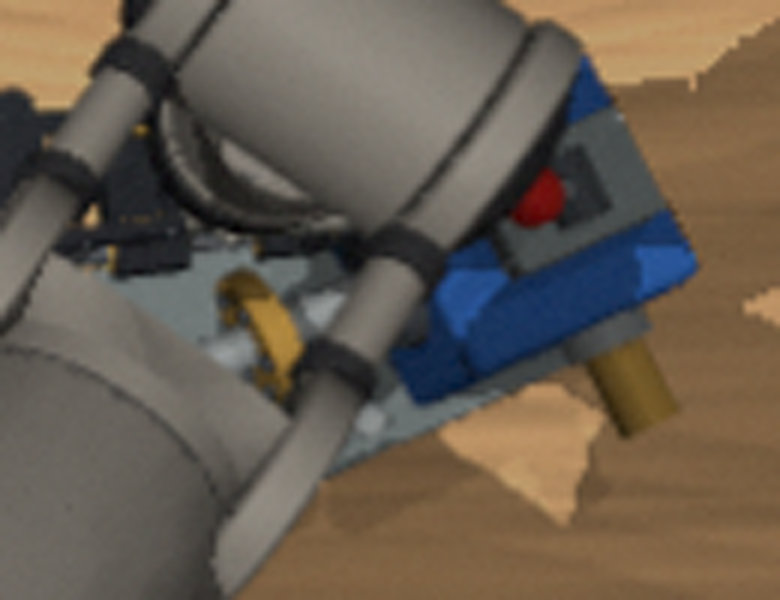

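The feet are within 3 mm of the pocket centres and look level. Now the valve. With the fingers closed, I'll go to the flange side of the ball and push along the shaft direction.

```bash
python3 - <<'E'
from held import *
c=read_camera("side")
for n,y,p in (("green",-.138,(413,100)),("terra",-.046,(343,202)),("blue",.046,(258,312)),("white",.138,(167,440))):
    w=C+y*yr; q=(proj(c,[w[0],w[1],.080])[0]-[210,225]+.5)*5-.5; print(n,"pred",q.round(0),"seen",p)
E
python3 go.py .4794 -.3676 .245 .426
```

```text
green pred [414.  94.] seen (413, 100)
terra pred [342. 193.] seen (343, 202)
blue pred [260. 305.] seen (258, 312)
white pred [167. 433.] seen (167, 440)
shift [-0.0286  0.0055 -0.11  ] twist 72.1 F [0.3 0.5 0.9] open 0.0108 t 54.55 pos [ 0.4951 -0.255   0.2511] tilt -0.9991
```

The predicted foot centres match in the side view, with the same 1-2 px offset for all four, so the heights agree.

Request:
send_rows --motion '[[[0,-0.02,0,8],[0,-0.02,-0.02,16],[0,-0.02,-0.04,24],[-0.005,-0.02,-0.06,32],[-0.01,-0.02,-0.08,40],[-0.02,-0.02,-0.1,48],[-0.028,-0.02,-0.11,56],[-0.028,-0.02,-0.11,64]]]' --gripper 0.0

```text
time: 55.35
tool_pos: [0.4788, -0.3671, 0.2703]
tool_rot: [-1.536, -0.022, -1.009]
contact_force: [0.1, -0.5, 1.1]
opening: 0.0006
```

```bash
python3 go.py .4794 -.3676 .238 .426
```

```text
shift [-0.      0.0323 -0.0009] twist 7.8 F [ 0.1 -0.5  1.1] open 0.0006 t 55.35 pos [ 0.4788 -0.3671  0.2703] tilt -0.9992
```

Request:
send_rows --motion '[[[0,0.01,-0.001,4],[0,0.02,-0.001,7.8],[0,0.032,-0.001,7.8],[0,0.032,-0.001,7.8]]]'

```text
time: 55.75
tool_pos: [0.4793, -0.3658, 0.2364]
tool_rot: [-1.535, -0.014, -1.141]
contact_force: [-0.6, 0.7, 0.1]
opening: 0.0007
```

```bash
python3 go.py .520 -.4573 .240 .426; python3 - <<'E'
from held import *
c=read_camera("wrist"); cv2.imwrite("pics/w40.png",c["frame"][:,:,::-1])
c=read_camera("side"); crop(c,330,100,470,280,3.3,"s40.png")
E
```

```text
shift [ 0.1002 -0.0022 -0.001 ] twist 0.2 F [-0.6  0.7  0.1] open 0.0007 t 55.75 pos [ 0.4793 -0.3658  0.2364] tilt -0.9993
```

View pics/s40.png

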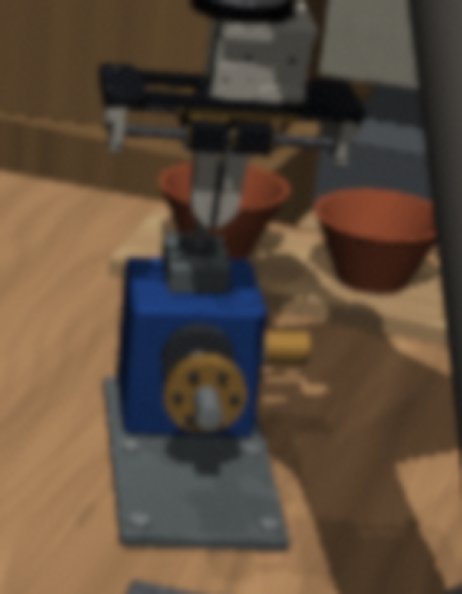

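View pics/w40.png

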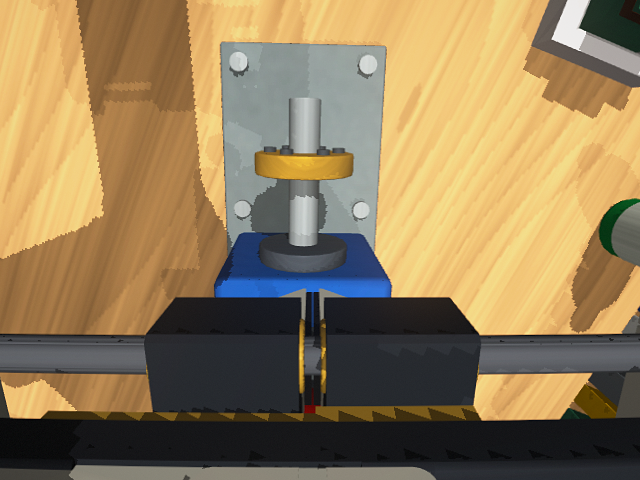

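The closed fingers line up with the red ball, visible at (310,410), and the shaft is still home. Pushing along +x in two stages.

Request:
send_rows --motion '[[[0.012,0,-0.001,0],[0.024,0,-0.001,0],[0.036,0,-0.001,0],[0.048,0,-0.001,0],[0.058,0,-0.001,0],[0.058,0,-0.001,0]]]'

```text
time: 56.45
tool_pos: [0.5033, -0.4208, 0.2396]
tool_rot: [-1.534, -0.018, -1.142]
contact_force: [-0.6, 0.8, -0.2]
opening: 0.0004
```

```bash
python3 sh.py; python3 go.py .520 -.4573 .240 .426
```

```text
tcp pump-x 0.0628773784526054 F along u -0.9674379913719253 [-0.6  0.8 -0.2] 0.0003737112167398939
shift [0.0401 0.0003 0.    ] twist 0.2 F [-0.6  0.8 -0.2] open 0.0004 t 56.45 pos [ 0.5033 -0.4208  0.2396] tilt -0.9991
```

Request:
send_rows --motion '[[[0.01,0,0,0],[0.02,0,0,0],[0.03,0,0,0],[0.036,0,0,0],[0.04,0,0,0],[0.042,0,0,0],[0.042,0,0,0],[0.042,0,0,0]]]'

```text
time: 57.25
tool_pos: [0.5189, -0.4543, 0.2402]
tool_rot: [-1.535, -0.007, -1.14]
contact_force: [-10.4, 16.5, 5.9]
opening: 0.0009
```

```bash
python3 sh.py
```

```text
tcp pump-x 0.09978288196886709 F along u -19.357198870770972 [-10.4  16.5   5.9] 0.0009119902651252571
```

19 N at pump x = 0.0998 is where the open stop should be (0.100). Backing off and up.

Request:
send_rows --motion '[[[0,0,0,0],[-0.01,0,0,0],[-0.03,0,0,0],[-0.05,-0.02,0,0],[-0.07,-0.06,0,0],[-0.09,-0.09,0,0],[-0.12,-0.1,-0.02,0],[-0.15,-0.1,-0.05,0]]]'

```text
time: 58.05
tool_pos: [0.4077, -0.3389, 0.3397]
tool_rot: [-1.534, -0.012, -1.137]
contact_force: [-0.4, -1.0, 0.4]
opening: 0.0004
```

```bash
python3 - <<'E'
from held import *
s=sensors.observe(); print(s["tool_pos"],s["contact_force"],s["time"])
c=read_camera("side"); cv2.imwrite("pics/s41.png",c["frame"][:,:,::-1])
u=np.array([.413,-.911]);O=np.array([.4775,-.3635])
t=read_camera("top"); crop(t,225,185,525,315,2.6,"t41.png")
m=cv2.inRange(cv2.cvtColor(t["frame"],cv2.COLOR_RGB2HSV),(0,200,90),(6,255,255)); m[:, :440]=0;m[:,520:]=0;m[:200]=0;m[300:]=0
ys,xs=np.nonzero(m); print(len(xs)); 
if len(xs): print("ball pump",((onz(t,[(xs.mean(),ys.mean())],.222)[0][:2]-O)@u), (xs.mean(),ys.mean()))
E
```

```text
[ 0.40766407 -0.33894883  0.33968598] [-0.43091587 -1.00804959  0.3608268 ] 58.05
0
```

View pics/s41.png

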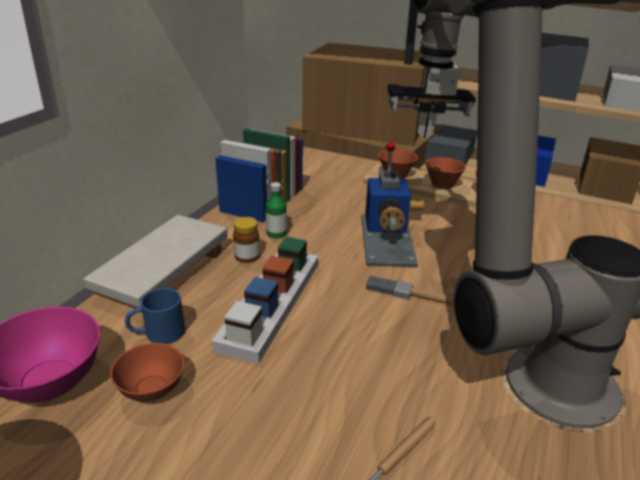

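View pics/t41.png

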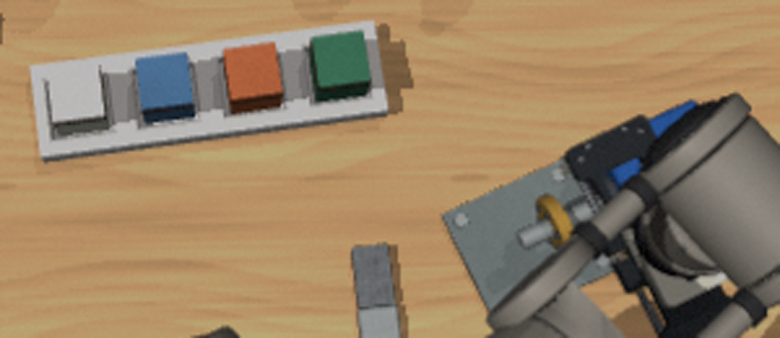

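The side view shows the ball at (391,146), lever leaning away. Checking the ball and flange numerically.

```bash
python3 - <<'E'
from held import *
u=np.array([.413,-.911]);O=np.array([.4775,-.3635])
c=read_camera("side"); t=read_camera("top")
for v in (0,.5,.85,1.0):
    a=v-.5; p=O+(.085+.08*np.sin(a))*u; print("valve",v,proj(c,[p[0],p[1],.152+.08*np.cos(a)])[0].round(1))
hs=cv2.cvtColor(c["frame"],cv2.COLOR_RGB2HSV); m=((hs[...,0]<6)|(hs[...,0]>174))&(hs[...,1]>170)&(hs[...,2]>90); sub=m[130:165,375:405]; ys,xs=np.nonzero(sub); print("seen",xs.mean()+375,ys.mean()+130,len(xs))
P=onz(t,(np.array([(540,195),(568,243)])+.5)/2.6-.5+[225,185],.09)[:,:2]
print("flange x",((P-O)@u).round(4), "stub end", ((onz(t,(np.array([(522,239)])+.5)/2.6-.5+[225,185],.09)[:,:2]-O)@u))
E
```

```text
valve 0 [392.7 157. ]
valve 0.5 [391.3 148.1]
valve 0.85 [390.  146.1]
valve 1.0 [389.4 146.4]
seen 390.2682926829268 144.9268292682927 41
flange x [-0.0452 -0.0425] stub end [-0.08227397]
```

Shaft home is confirmed: flange at -0.044 and stub end at -0.082, against -0.085 when home. The side view can't separate valve angles well, so I'll clear the arm and check the ball from the top.

Request:
send_rows --motion '[[[-0.05,0,0,0],[-0.1,0,0,0],[-0.15,0,0,0],[-0.2,0,0,0],[-0.25,0,0,0],[-0.28,0,0,0],[-0.28,0,0,0]]]'

```text
time: 58.95
tool_pos: [0.2899, -0.083, 0.3368]
tool_rot: [-1.533, -0.01, -1.137]
contact_force: [0.6, -0.9, 0.1]
opening: 0.0006
```

```bash
python3 - <<'E'
from held import *
u=np.array([.413,-.911]);O=np.array([.4775,-.3635])
t=read_camera("top"); crop(t,390,215,520,315,6,"t42.png"); cv2.imwrite("pics/t43.png",t["frame"][:,:,::-1])
f=t["frame"].astype(int); m=(f[...,0]>120)&(f[...,1]<60)&(f[...,2]<60); m[:,:440]=0;m[:,520:]=0;m[:220]=0;m[300:]=0
ys,xs=np.nonzero(m); print(len(xs))
if len(xs): print("ball pump x",((onz(t,[(xs.mean(),ys.mean())],.222)[0][:2]-O)@u))
s=sensors.observe(); print(s["tool_pos"],s["contact_force"],s["qvel"].round(3))
E
```

```text
62
ball pump x 0.12527183232377728
[ 0.29090559 -0.08458417  0.33690202] [ 0.0597188   0.35518915 -0.11942521] [-0.035  0.044 -0.03  -0.007 -0.014 -0.017]
```

View pics/t42.png

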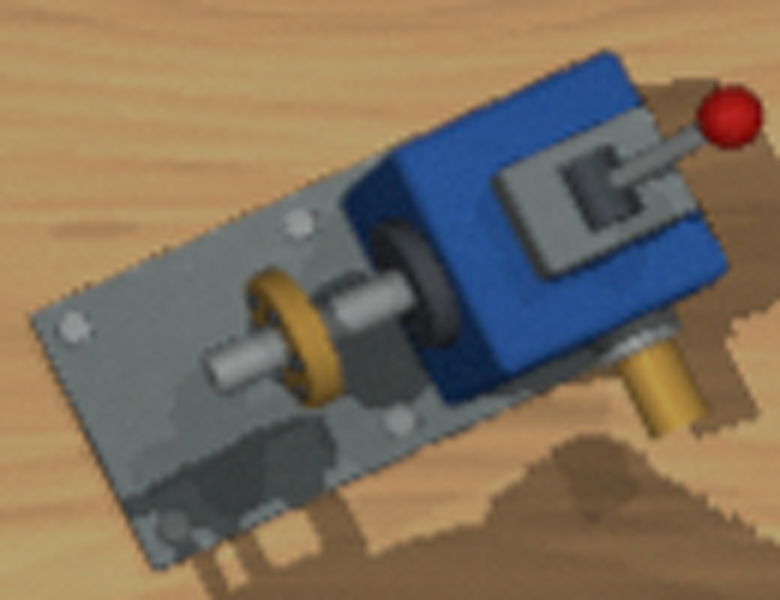

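View pics/t43.png

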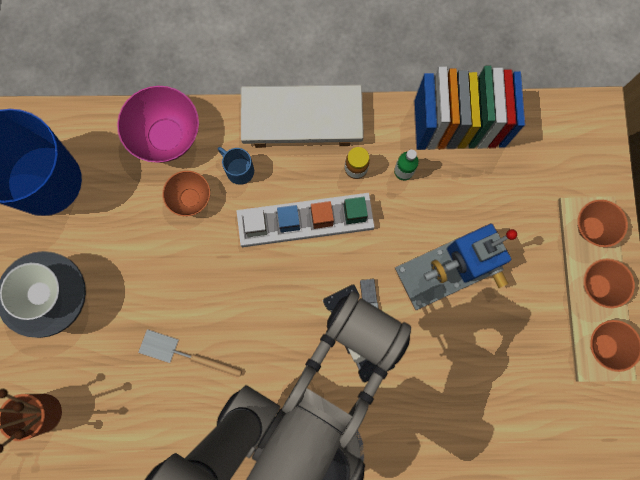

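The ball is at pump x = 0.125, against 0.123 when fully open. The shaft is home, all four tumblers are seated, the bystanders are where they were, and the arm is clear. Handing in.

```bash
python3 -c "
from cell import hand_in; print(hand_in())"
```

```text
the job is handed in; nothing more can be done
None
```

The glaze station is ready and I handed it in at about 59 s on the robot clock. The hand-in reports no verdict.

- **Shaft:** I gripped the flange across its rim and pulled and pushed it twice. Travel was 18.3 mm, with 9 to 15 N against each stop. My last check put the flange at about -44 mm, which matches home. The shaft had started about 8 to 9 mm out.
- **Tumblers:** All four were present. I tipped each mouth-down over the rack's front edge in a light grip and set it in a pocket.
    - **White and blue** slid along the rack top while tipping and needed a further push.
    - **Terracotta** was knocked aside partway through, so I measured it again. Its first tip slipped over the rack edge and I repeated it.
    - **Last checks:** Every foot is within about 3 mm of its pocket centre, and the heights agree in two camera views. Green, white and blue each dropped the full 22 mm to the pocket floor. Terracotta was lowered to floor contact, about 2 N, and released.
- **Valve:** I pushed the lever to its stop with 19 N. From above, the ball is 125 mm along the pump, against 123 mm for fully open. The side view alone could not tell 0.85 from 1.0 rad.
- **Bench:** The jar, bottle, mug, bowl and spatula look unmoved in the last top view. The arm partly covered the brush there, but the side view just before showed it in place. The arm touches nothing.

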